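# Charge two grinding jars through the diverter chute

## Task

Charge the two grinding jars through the diverter chute: swing the orange flap right over so that it leads to the white jar and pour in the scoop of white balls; once they are all in the white jar, swing the flap right over to the other side and pour in the scoop of steel balls, so that all three of them end in the steel jar. White goes first so that it picks up no steel. Set each empty scoop down upright on the bench, leave the jars where they stand and disturb nothing else.

Things in the scene. Friction and masses are not known exactly. Their poses are not given: they have to be found in the camera images.
- chute: steel sheet diverter chute on a grey stand, fixed; 262 mm long (x), 186 wide (y), 195 high without the knob. Origin on the bench under the flap pivot; +x up the chute (away from the robot), +y left at yaw 0, z up. Its channel slopes down to -x at 25 degrees, forks below the flap round a fixed wedge into two drop spouts at (-62, +48) and (-62, -48), lower edges 69 mm up, over the jars
- hopper (a point): point on the floor of the open hopper at the top of the chute where the balls are poured in, 150 mm above the bench; axes as the chute (pour towards -x). From here the hopper reaches 28 mm to +x (back wall, 184 mm above the bench) and 50 mm to each side; side walls stand 34 mm off the sloping floor; 41 mm to -x it has narrowed to a throat 52 mm wide
- flap (a joint): orange flap at the fork, hinged at its lower end; stays where put (friction 0.03 N m, under 1 N at the knob). 0 = tip in mid throat; +0.42 rad = tip right over against the +y (left) wall, left spout shut, balls go to the right (-y) spout; -0.42 = tip against the right wall, balls go to the left (+y) spout. Stops at both ends
- flap_knob (a point): middle of the flap's upright black knob, 14 mm across, 32 tall; open air beside it, wall tops lie 33 mm below this point; it leans 25 degrees towards the robot, along the hinge axis. It swings on a 50 mm radius about flap_pivot, 20 mm to either side of the middle. Axes as flap_pivot
- flap_pivot (a point): point on the flap's hinge axis level with flap_knob. z is the hinge axis (leaning 25 degrees to the chute's -x), x points from the pivot to the knob
- jar_white: white ceramic grinding jar with a blue band, open; outside 76 mm across (78 at the band), 55 high, wall 4 mm, floor 5 mm; origin under its centre. It stands under one of the two spouts
- jar_steel: polished steel grinding jar of the same size; origin under its centre. It stands under the other spout
- scoop_w_grip (a point): grip point on the black handle of the blue pouring scoop with the white ceramic balls: handle 14 mm wide (y), 14 high, from 23 mm to -x of this point (rear wall of the pan) to 46 mm to +x, 37 mm above the underside. Axes of the scoop: -x to its open nose, z up. Pan 68 long, 60 wide, walls 26 high, then a nose 42 long. 90 g empty; grip firmly, 40 N
- scoop_w_nose (a point): middle of the pouring edge of that scoop, 48 mm wide, 131 mm to -x of its grip point and 24 mm lower; the floor rises to it at 15 degrees over the last 42 mm: balls stay in when level or nose-down under 20 degrees, and all roll out at 50 to 55 degrees nose down
- ball_w1_center (a point): centre of a white ceramic grinding ball, 20 mm across, 16 g, lying in its scoop
- ball_w2_center (a point): centre of a white ceramic grinding ball, 20 mm across, 16 g, lying in its scoop
- ball_w3_center (a point): centre of a white ceramic grinding ball, 20 mm across, 16 g, lying in its scoop
- scoop_s_grip (a point): grip point on the black handle of the blue pouring scoop with the dark steel balls: handle 14 mm wide (y), 14 high, from 23 mm to -x of this point (rear wall of the pan) to 46 mm to +x, 37 mm above the underside. Axes of the scoop: -x to its open nose, z up. Pan 68 long, 60 wide, walls 26 high, then a nose 42 long. 90 g empty; grip firmly, 40 N
- scoop_s_nose (a point): middle of the pouring edge of that scoop, 48 mm wide, 131 mm to -x of its grip point and 24 mm lower; the floor rises to it at 15 degrees over the last 42 mm: balls stay in when level or nose-down under 20 degrees, and all roll out at 50 to 55 degrees nose down
- ball_s1_center (a point): centre of a dark steel grinding ball, 20 mm across, 33 g, lying in its scoop
- ball_s2_center (a point): centre of a dark steel grinding ball, 20 mm across, 33 g, lying in its scoop
- ball_s3_center (a point): centre of a dark steel grinding ball, 20 mm across, 33 g, lying in its scoop
- mortar: white porcelain mortar, 91 mm wide, 50 high; bystander, leave alone
- weighing_bottle: small open clear glass jar, 34 mm wide, 40 high; bystander, leave alone
- bottle_amber: brown glass bottle, 82 mm wide, 154 high; bystander, leave alone
- watch_glass: shallow clear glass dish, 78 mm wide, 13 high; bystander, leave alone
Not all that is in view belongs to the job. Leave any green look-alike of the jar_steel alone. Leave any green look-alike of the part that bears scoop_s_grip alone.

How it is judged:
On the way, in this order (a step that is already met when the one before it is completed fails the run):
1. the flap is swung right over to lead to the white jar (((y of jar_white in the frame of chute above 0 m and value of joint flap below -0.32 rad) or (y of jar_white in the frame of chute below 0 m and value of joint flap above 0.32 rad))), for 0.1 s.
2. white balls roll down the chute past the flap, set to the white jar (((y of jar_white in the frame of chute above 0 m and value of joint flap below -0.32 rad) or (y of jar_white in the frame of chute below 0 m and value of joint flap above 0.32 rad)) and ((x of ball_w1_center in the frame of chute between -0.02 and 0.055 m and y of ball_w1_center in the frame of chute between -0.075 and 0.075 m and z of ball_w1_center in the frame of chute between 0.09 and 0.15 m) or (x of ball_w2_center in the frame of chute between -0.02 and 0.055 m and y of ball_w2_center in the frame of chute between -0.075 and 0.075 m and z of ball_w2_center in the frame of chute between 0.09 and 0.15 m) or (x of ball_w3_center in the frame of chute between -0.02 and 0.055 m and y of ball_w3_center in the frame of chute between -0.075 and 0.075 m and z of ball_w3_center in the frame of chute between 0.09 and 0.15 m))).
3. all three white balls are in the white jar (horizontal distance between each of ball_w1_center, ball_w2_center, ball_w3_center and jar_white below 0.034 m and z of each of ball_w1_center, ball_w2_center, ball_w3_center in the frame of jar_white below 0.05 m), for 0.2 s.
4. the flap is swung right over to lead to the steel jar (((y of jar_steel in the frame of chute above 0 m and value of joint flap below -0.32 rad) or (y of jar_steel in the frame of chute below 0 m and value of joint flap above 0.32 rad))), for 0.1 s.
5. steel balls roll down the chute past the flap, set to the steel jar (((y of jar_steel in the frame of chute above 0 m and value of joint flap below -0.32 rad) or (y of jar_steel in the frame of chute below 0 m and value of joint flap above 0.32 rad)) and ((x of ball_s1_center in the frame of chute between -0.02 and 0.055 m and y of ball_s1_center in the frame of chute between -0.075 and 0.075 m and z of ball_s1_center in the frame of chute between 0.09 and 0.15 m) or (x of ball_s2_center in the frame of chute between -0.02 and 0.055 m and y of ball_s2_center in the frame of chute between -0.075 and 0.075 m and z of ball_s2_center in the frame of chute between 0.09 and 0.15 m) or (x of ball_s3_center in the frame of chute between -0.02 and 0.055 m and y of ball_s3_center in the frame of chute between -0.075 and 0.075 m and z of ball_s3_center in the frame of chute between 0.09 and 0.15 m))).
6. all three steel balls are in the steel jar (horizontal distance between each of ball_s1_center, ball_s2_center, ball_s3_center and jar_steel below 0.034 m and z of each of ball_s1_center, ball_s2_center, ball_s3_center in the frame of jar_steel below 0.05 m), for 0.2 s.
At the end, for the whole second after the job is handed in: Three white balls in the white jar, three steel balls in the steel jar (within 34 mm of its axis, under 50 mm above its base); jars upright, moved under 12 mm; flap over to the steel jar (0.32 rad or more); both scoops upright within 0.12 rad on the bench, grip points 30 to 44 mm up (all of step 3 and all of step 6 and ((y of jar_steel in the frame of chute above 0 m and value of joint flap below -0.32 rad) or (y of jar_steel in the frame of chute below 0 m and value of joint flap above 0.32 rad)) and angle between each of scoop_w_grip, scoop_s_grip's own z axis and vertical below 0.12 rad and height (world z) of scoop_w_grip between 0.03 and 0.044 m and height (world z) of scoop_s_grip between 0.03 and 0.044 m and angle between each of jar_white, jar_steel's own z axis and vertical below 0.1 rad and distance of each of jar_white, jar_steel from where it was at the start of the episode below 0.012 m); the robot touches nothing.
It fails at once if the white porcelain mortar is moved more than 30 mm (distance of mortar from where it was at the start of the episode above 0.03 m).
It fails at once if the small open clear glass jar is moved more than 30 mm (distance of weighing_bottle from where it was at the start of the episode above 0.03 m).
It fails at once if the brown glass bottle is moved more than 30 mm (distance of bottle_amber from where it was at the start of the episode above 0.03 m).
It fails at once if the shallow clear glass dish is moved more than 30 mm (distance of watch_glass from where it was at the start of the episode above 0.03 m).
It also fails if it takes over 72 s, if anything falls off the work surface, if the arm or the gripper's body presses on something with over 40 N, if the wrist force passes 120 N, or if a joint passes its speed limit or range.

## Robot

A 6-joint arm with a two-finger parallel gripper is mounted at the origin on a cart in front of the work surface, level with it; the furniture and walls round the work are solid. World frame = base frame: x ahead of the robot, y to its left, z up, the work surface at z = 0. Lengths are in m, angles in rad, forces in N, time in s.
With the tool pointing down it reaches from about 0.375 to 0.975 m from the base axis. Payload 3.8 kg.
Tool frame: the origin (TCP) lies at the very end of the fingers, on their centre line; the grasp point (between the pads) lies behind it (bot.tcp_to_grasp is the y of the grasp point in the tool frame, in m); y points along the fingers, z is the direction in which the jaws open and shut, and the axes are right-handed (so a half turn about y gives the same grasp; the last joint's range is limited). The gripper opens to 85 mm and grips with 20 to 120 N. Pads are 22 mm wide; open, the fingers measure 114 mm over their backs; the gripper's body (76 mm by 85 mm) begins 54 mm behind the grasp point. The pads swing forward as they close: fully open they stand 13 mm farther back than shut.
Start: joints at [-1.292, 0.264, 1.604, -0, 1.274, -0.037], TCP at [0.21, -0.642, 0.231] pointing down, gripper open.
Joint ranges: [-2.63, 2.63], [-0.94, 2.18], [0.31, 2.57], [-1.31, 4.45], [0, 2.66], [-2.55, 2.55]. Speed limits (rad/s): [2.57, 2.57, 3.14, 3.14, 3.14, 3.14].

## Interface

Orientations are given as a rotation vector (axis times angle).
In Python, from workcell import bot, optics, workorder gives the robot as it stands.
- The arm moves only by the shell command python3 -m handwheel 'ROWS' [FORCE]. ROWS is JSON, a list of rows, each a list of 7 numbers: the shift along the tool's x, y, z in m, then the turn, a rotation vector about the tool's x, y, z in rad, then the opening, from 0 (shut) to 1 (fully open). A call has 1 to 8 rows; each row shifts and turns the commanded pose from where the row before left it, along the tool's axes as they then stand; what a row does not reach is not made up. A row lasts 1/8 s, in which the tool goes at most 62.5 mm and 10.7 degrees, less where a joint would pass 70% of its speed; a pose out of reach is approached as far as the arm can. A call with a gripper value outside its range is refused whole. The fingers move at their own pace and stop on an object; FORCE is the grip in N (left out, the last holds). Time passes only in rows, so rows that do not move let the fingers close. It gives the time, the measured TCP pose, the force and the opening at its end, in the units of the state.
- bot.read_state(): the state, without advancing time (a new reading comes with each control period).
- optics.read_camera(name): name is "scene" or "top"; returns a dict with "image" (384x512x3 uint8, red, green, blue), "z_map" (384x512 float32, m along the optical axis (not along the pixel's ray), 0 where there is no reading), "mtx" (3x3 intrinsics, pixels), "world_from_camera" (4x4, takes a point from camera to world coordinates). Camera axes: x right, y down, z forward; pixel columns grow to the right and rows downward; lengths in m; the calibration is good to about 2 mm. A picture is of the moment at which its call begins.
- workorder.finish_job(): hands the job in, once; it reports no verdict.
The state is a dict: "time": time; "q": joint angles; "joint_vel": joint speeds; "joint_torque": joint torques, N m; "tool_pos": TCP position; "tcp_rot": TCP orientation; "wrist_force": force on the tool from outside, world axes, zero at the start; "torque": the same for the moment, N m; "width": opening from 0.0 (shut) to 1.0 (fully open).
Only numpy, scipy, OpenCV 4.12 (cv2) and the standard library are available. Lean on these libraries where they do the work, as an engineer would, in place of code of your own. Each camera call takes 0.05 s, during which the arm holds its last target.

## Working session

There is one attempt and no reset: what is moved stays moved. The work goes in short steps, Python scripts to look and compute and a shell command to move; the robot and the scene stay as the last step left them, time stands still between calls to the robot, and variables do not carry over. Pictures are saved under pics/ and viewed, and the job is handed in when it is done.

```bash
ls; mkdir -p pics; python3 - <<'E'
from workcell import bot, optics, workorder
import cv2, numpy as np
print(bot.read_state(), bot.tcp_to_grasp)
for n in ("scene","top"):
    c=optics.read_camera(n); np.savez(f"cam_{n}.npz",**c)
    cv2.imwrite(f"pics/{n}0.png",cv2.resize(c["image"][:,:,::-1],(800,600),interpolation=cv2.INTER_CUBIC))
    print(n,c["mtx"],c["world_from_camera"])
E
```

```text
pics
{'time': 0.0, 'q': array([-1.29189775e+00,  2.64762115e-01,  1.60537772e+00,  3.62156860e-05,
        1.27367574e+00, -3.69042338e-02]), 'joint_vel': array([-2.79899071e-04, -2.90314415e-04,  9.43082695e-05,  1.44196809e-03,
        1.01155170e-03,  2.70452856e-05]), 'joint_torque': array([-4.09441454e-04, -5.15105009e+01, -3.67319226e+01, -1.93283945e-04,
        1.28735075e-02, -3.60980451e-06]), 'tool_pos': array([ 0.20944877, -0.64092054,  0.22995396]), 'tcp_rot': array([-0.32680843,  2.05330983, -2.04871824]), 'wrist_force': array([ 0.07956383, -0.22511585, -0.57176595]), 'torque': array([-0.04914264, -0.0212499 , -0.007996  ]), 'width': 1.002070435423218} -0.0187
scene [[394.59705786   0.         247.3895726 ]
 [  0.         394.59705786 198.45938009]
 [  0.           0.           1.        ]] [[-0.43464513 -0.59685673  0.67442246 -0.39912884]
 [-0.90058393  0.28332931 -0.32965601  0.34802202]
 [ 0.00567376 -0.75065741 -0.66066729  1.03888802]
 [ 0.          0.          0.          1.        ]]
top [[383.64478687   0.         252.28532874]
 [  0.         383.64478687 185.34539588]
 [  0.           0.           1.        ]] [[-0.06411812 -0.97745653  0.20116559  0.22657682]
 [-0.99792602  0.0639528  -0.00732755 -0.06910761]
 [-0.00570274 -0.20121821 -0.97952984  1.51472552]
 [ 0.          0.          0.          1.        ]]
```

View pics/scene0.png

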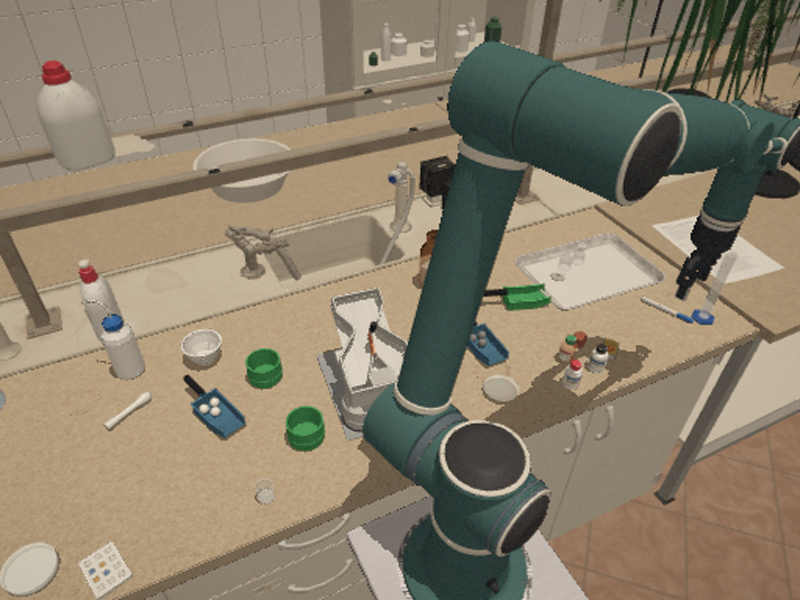

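View pics/top0.png

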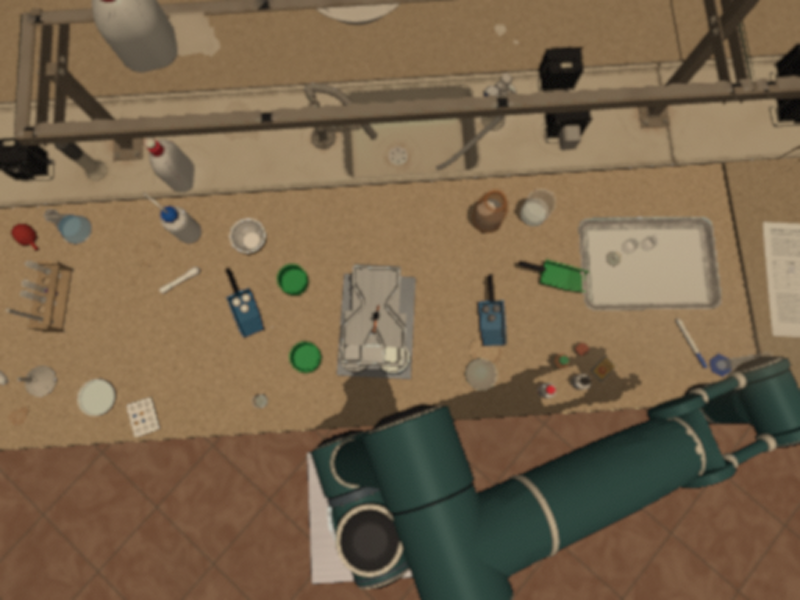

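```bash
python3 - <<'E'
import cv2, numpy as np
t=np.load("cam_top.npz")["image"][:,:,::-1]; s=np.load("cam_scene.npz")["image"][:,:,::-1]
def crop(im,u0,u1,v0,v1,k,f): cv2.imwrite(f,cv2.resize(im[v0:v1,u0:u1],None,fx=k,fy=k,interpolation=cv2.INTER_CUBIC))
crop(t,205,275,160,250,6,"pics/t_chute.png")
crop(t,135,175,165,220,10,"pics/t_sw.png")
crop(t,295,335,170,225,10,"pics/t_ss.png")
crop(s,195,265,180,285,5,"pics/s_chute.png")
E
```

```text
(no output)
```

View pics/t_chute.png

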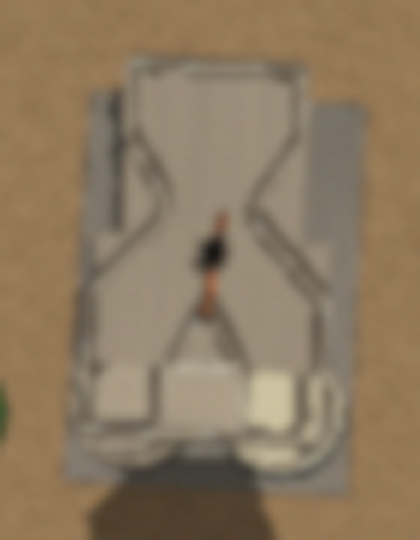

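View pics/s_chute.png

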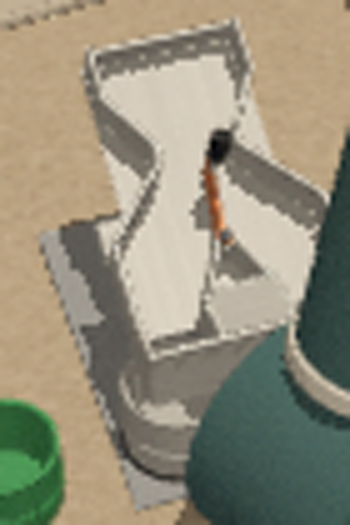

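View pics/t_sw.png

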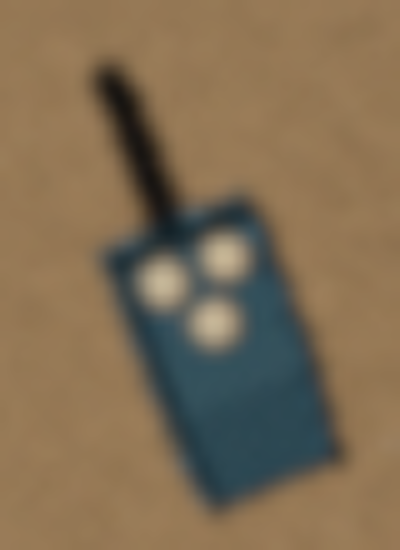

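View pics/t_ss.png

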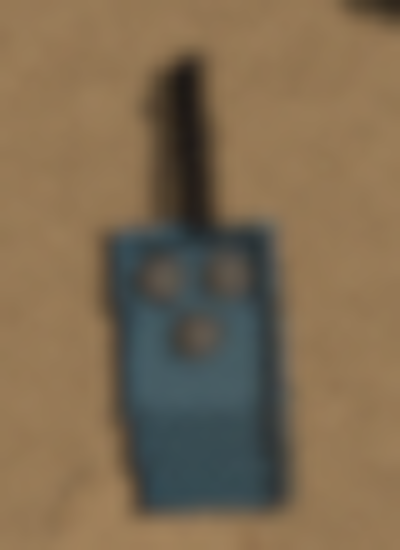

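```bash
cat > h.py <<'E'
import numpy as np, cv2
from scipy.spatial.transform import Rotation as R
def load(n,suf=""):
    d=np.load(f"cam_{n}{suf}.npz"); return {k:d[k] for k in d.files}
def ray(c,u,v):
    K=c["mtx"];T=c["world_from_camera"]
    d=T[:3,:3]@np.array([(u-K[0,2])/K[0,0],(v-K[1,2])/K[1,1],1.]); return T[:3,3],d
def onplane(c,u,v,z):
    o,d=ray(c,u,v); return o+d*(z-o[2])/d[2]
def cloud(c):
    h,w=c["z_map"].shape; u,v=np.meshgrid(np.arange(w),np.arange(h)); K=c["mtx"];T=c["world_from_camera"];z=c["z_map"]
    P=np.stack([(u-K[0,2])/K[0,0]*z,(v-K[1,2])/K[1,1]*z,z],-1)@T[:3,:3].T+T[:3,3]; P[z==0]=np.nan
    return P
def proj(c,p):
    T=np.linalg.inv(c["world_from_camera"]);q=T[:3,:3]@np.asarray(p)+T[:3,3];q=c["mtx"]@q;return q[:2]/q[2]
E
python3 - <<'E'
from h import *
t=load("top"); P=cloud(t)
# crop->pixel (cubic resize center convention)
f=lambda x,y,k,u0,v0:((x+.5)/k-.5+u0,(y+.5)/k-.5+v0)
print("plate"); 
for x,y in [(90,95),(362,107),(347,492),(65,480)]: print(onplane(t,*f(x,y,6,205,160),0.004).round(4))
print("hopper top back")
for x,y in [(128,60),(308,66)]: print(onplane(t,*f(x,y,6,205,160),0.184).round(4))
for nm,x,y in [("knob",212,250),("tip",222,215),("piv",205,315),("floorhopper",215,120),("noseL",95,375),("Rspout",270,400),("Lspout",122,395)]:
    u,v=f(x,y,6,205,160); print(nm,u,v,P[int(round(v)),int(round(u))].round(4))
print("sw")
for nm,x,y in [("hend",107,80),("hroot",165,215),("noseL",215,510),("noseR",342,458),("pL",105,255),("pR",245,195),("b",160,282),("b",224,256),("b",214,324)]:
    u,v=f(x,y,10,135,165); print(nm,P[int(round(v)),int(round(u))].round(4), onplane(t,u,v,0.044 if nm[0]=='h' else 0.026 if nm[0]=='p' else 0.013).round(4))
print("ss")
for nm,x,y in [("hend",188,62),("hroot",198,225),("noseL",145,510),("noseR",285,500),("pL",112,235),("pR",273,228),("b",160,275),("b",230,275),("b",196,333)]:
    u,v=f(x,y,10,295,170); print(nm,P[int(round(v)),int(round(u))].round(4), onplane(t,u,v,0.044 if nm[0]=='h' else 0.026 if nm[0]=='p' else 0.013).round(4))
E
```

```text
plate
[0.5864 0.0489 0.004 ]
[ 0.5661 -0.1334  0.004 ]
[ 0.3107 -0.1055  0.004 ]
[0.3303 0.0773 0.004 ]
hopper top back
[0.5634 0.0113 0.184 ]
[ 0.5527 -0.0954  0.184 ]
knob 239.91666666666666 201.25 [ 0.4445 -0.0328  0.197 ]
tip 241.58333333333334 195.41666666666666 [ 0.4764 -0.0396  0.1354]
piv 238.75 212.08333333333334 [ 0.4145 -0.0252  0.1365]
floorhopper 240.41666666666666 179.58333333333334 [ 0.5306 -0.0358  0.1453]
noseL 220.41666666666666 222.08333333333334 [0.3874 0.0485 0.0965]
Rspout 249.58333333333334 226.25 [ 0.3738 -0.061   0.0104]
Lspout 224.91666666666666 225.41666666666669 [0.3834 0.0362 0.0164]
sw
hend [0.6063 0.3396 0.0425] [0.6077 0.3382 0.044 ]
hroot [0.5519 0.316  0.0441] [0.5517 0.3159 0.044 ]
noseL [0.4379 0.3078 0.0052] [0.4385 0.3056 0.013 ]
noseR [ 0.4595  0.2574 -0.0017] [0.4559 0.2552 0.013 ]
pL [0.5389 0.3416 0.0372] [0.5411 0.3445 0.026 ]
pR [0.5604 0.2873 0.033 ] [0.5617 0.2888 0.026 ]
b [0.5268 0.3201 0.03  ] [0.5314 0.3263 0.013 ]
b [0.5396 0.2989 0.0192] [0.5403 0.3007 0.013 ]
b [0.5106 0.3019 0.0246] [0.513 0.305 0.013]
ss
hend [ 0.5498 -0.3201  0.0469] [ 0.5514 -0.3221  0.044 ]
hroot [ 0.486  -0.3179  0.0466] [ 0.4862 -0.3197  0.044 ]
noseL [ 0.3785 -0.2935  0.0095] [ 0.3799 -0.2933  0.013 ]
noseR [ 0.3761 -0.3435  0.0371] [ 0.3803 -0.3484  0.013 ]
pL [ 0.4921 -0.2933  0.001 ] [ 0.4876 -0.2886  0.026 ]
pR [ 0.4862 -0.3512  0.0344] [ 0.4863 -0.3521  0.026 ]
b [ 0.4706 -0.3078  0.0255] [ 0.4726 -0.308   0.013 ]
b [ 0.4686 -0.335   0.0269] [ 0.4708 -0.3357  0.013 ]
b [ 0.4464 -0.3176  0.0233] [ 0.4485 -0.32    0.013 ]
```

```bash
python3 - <<'E'
from h import *
for n in ("top","scene"):
    t=load(n); P=cloud(t); im=t["image"].astype(int); lum=im.sum(-1)
    for nm,c,r in [("hw",(0.578,0.325),0.05),("hs",(0.515,-0.321),0.05),("knob",(0.44,-0.033),0.03)]:
        m=(np.hypot(P[...,0]-c[0],P[...,1]-c[1])<r)&(P[...,2]>(.03 if nm[0]=='h' else .15))&(lum<110)
        q=P[m]
        if len(q)<3: print(n,nm,len(q));continue
        top=q[q[:,2]>np.percentile(q[:,2],30)]
        mu=q.mean(0); w,V=np.linalg.eigh(np.cov(q[:,:2].T)); d=V[:,1]*np.sign(V[0,1])
        s=(q[:,:2]-mu[:2])@d
        print(n,nm,len(q),mu.round(4),"ang",np.degrees(np.arctan2(d[1],d[0])).round(1),"ext",s.min().round(3),s.max().round(3),"z",np.percentile(q[:,2],[0,50,100]).round(4))
        if nm=="knob": print(q.round(4))
    # blue pans: mean
    b=(im[...,2]>im[...,0]+15)&(im[...,2]>40)
    for nm,c in [("pw",(0.50,0.30)),("ps",(0.44,-0.321))]:
        m=b&(np.hypot(P[...,0]-c[0],P[...,1]-c[1])<0.1)
        rect=cv2.minAreaRect(P[m][:,:2].astype(np.float32)); print(n,nm,m.sum(),rect)
t=load("top");P=cloud(t)
yaw=-0.1107;cx=np.array([np.cos(yaw),np.sin(yaw)]);cy=np.array([-cx[1],cx[0]])
X=P[...,:2]@cx;Y=P[...,:2]@cy
o=np.array([0.53,-0.039])
m=(abs(Y-o@cy)<0.02)&(X>o@cx-0.035)&(X<o@cx+0.02)&(P[...,2]>.1)&(P[...,2]<.2)
A=np.c_[X[m]-o@cx,np.ones(m.sum())]; print("floor",np.linalg.lstsq(A,P[...,2][m],rcond=None)[0],m.sum())
print("wall/rim pts z>.16, X,Y rel o"); m=(P[...,2]>.158)&(abs(X-o@cx)<.2)&(abs(Y-o@cy)<.07)
print(np.c_[X[m]-o@cx,Y[m]-o@cy,P[...,2][m]].round(3)[::6])
im=t["image"]
for p in [(249,226),(225,225),(261,232),(258,235),(222,234),(226,236),(255,236)]: print(p,im[p[1],p[0]],P[p[1],p[0]].round(3))
E
```

```text
top hw 26 [0.5745 0.3244 0.0438] ang 18.6 ext -0.028 0.033 z [0.0313 0.0441 0.0497]
top hs 25 [ 0.5197 -0.3187  0.044 ] ang 0.8 ext -0.029 0.026 z [0.0385 0.0442 0.0484]
top knob 3 [ 0.4405 -0.0326  0.2002] ang -1.9 ext -0.004 0.004 z [0.197  0.2016 0.202 ]
[[ 0.4445 -0.0328  0.197 ]
 [ 0.4403 -0.0327  0.2016]
 [ 0.4367 -0.0325  0.202 ]]
top pw 259 ((0.49816253781318665, 0.2973374128341675), (0.10817369073629379, 0.058793023228645325), 19.391204833984375)
top ps 247 ((0.43416064977645874, -0.31794100999832153), (0.05666562542319298, 0.10269533842802048), 88.84358215332031)
scene hw 49 [0.579  0.3319 0.0415] ang 19.6 ext -0.031 0.033 z [0.0348 0.0416 0.0483]
scene hs 1
scene knob 12 [ 0.4396 -0.0293  0.1824] ang 16.6 ext -0.007 0.005 z [0.1723 0.1829 0.1936]
[[ 0.4412 -0.0263  0.1891]
 [ 0.4354 -0.0272  0.1936]
 [ 0.4414 -0.0263  0.1846]
 [ 0.4348 -0.0269  0.1899]
 [ 0.4368 -0.0312  0.1865]
 [ 0.4335 -0.0332  0.1885]
 [ 0.4443 -0.0276  0.1773]
 [ 0.4423 -0.0302  0.178 ]
 [ 0.4378 -0.0316  0.1812]
 [ 0.4446 -0.0277  0.1727]
 [ 0.4407 -0.0294  0.1753]
 [ 0.4422 -0.0336  0.1723]]
scene p
[... 907 characters left out ...]
.022  0.159]
 [ 0.009 -0.008  0.159]
 [ 0.003 -0.037  0.159]
 [-0.009 -0.052  0.181]
 [-0.017  0.045  0.163]
 [-0.02  -0.049  0.182]
 [-0.03   0.043  0.177]
 [-0.029 -0.042  0.173]
 [-0.038  0.033  0.165]
 [-0.046  0.032  0.164]
 [-0.053  0.028  0.166]
 [-0.059  0.028  0.16 ]
 [-0.074  0.038  0.158]
 [-0.086 -0.003  0.197]
 [-0.089 -0.007  0.198]
 [-0.095 -0.004  0.191]]
(249, 226) [205 194 161] [ 0.374 -0.057  0.014]
(225, 225) [170 155 133] [0.383 0.036 0.016]
(261, 232) [126 119 103] [ 0.345 -0.102  0.042]
(258, 235) [140 133 114] [ 0.333 -0.089  0.065]
(222, 234) [147 135 116] [0.35  0.05  0.007]
(226, 236) [120 109  93] [0.337 0.031 0.062]
(255, 236) [144 135 116] [ 0.333 -0.078  0.017]
```

```bash
cat >> h.py <<'E'
yaw=-0.1107
CX=np.array([np.cos(yaw),np.sin(yaw),0]);CY=np.array([-CX[1],CX[0],0])
HOP=np.array([0.5295,-0.039,0.150])
def cur():
    from workcell import bot
    s=bot.read_state(); return np.array(s["tool_pos"]),R.from_rotvec(s["tcp_rot"]).as_matrix(),s
def frame(xscoop,pitch=0.):
    """tool matrix for tool down, tool z (jaws) along +-scoop y; pitch: nose-down angle. returns both options"""
    out=[]
    for s in (1,-1):
        x=np.array([np.cos(xscoop),np.sin(xscoop),0]);z=np.array([0,0,1.]);y=np.cross(z,x)
        M=np.stack([ s*-x*1.0, -z, s*y],1)
        # check right-handed
        if np.linalg.det(M)<0: M[:,0]*=-1
        M=R.from_rotvec(-pitch*y).as_matrix()@M
        out.append(M)
    return out
def rows(tpos,Ms,n,grip,start=None):
    p,M0,s=cur()
    if start: p,M0=start
    if not isinstance(Ms,list): Ms=[Ms]
    M=min(Ms,key=lambda m:np.linalg.norm(R.from_matrix(M0.T@m).as_rotvec()))
    rv=R.from_matrix(M0.T@M).as_rotvec(); print("rot total deg",np.degrees(np.linalg.norm(rv)).round(1),"dist",np.linalg.norm(np.array(tpos)-p).round(4))
    pp,Mp=p,M0; 
    out=[]
    for i in range(1,n+1):
        q=p+(np.array(tpos)-p)*i/n; Mi=M0@R.from_rotvec(rv*i/n).as_matrix()
        out.append(list((Mp.T@(q-pp)).round(4)+0)+list(R.from_matrix(Mp.T@Mi).as_rotvec().round(3)+0)+[grip]); pp,Mp=q,Mi
    print("["+",".join("["+",".join(f"{v:g}" for v in r)+"]" for r in out)+"]")
E
python3 - <<'E'
from h import *
p,M,s=cur(); print(M.round(3))
for m in frame(yaw): print(m.round(3))
P=HOP-0.088*CX; P[2]=0.28; print(P)
rows(P,frame(yaw),12,0.35)
s=load("scene")["image"][:,:,::-1]
cv2.imwrite("pics/s_jar.png",cv2.resize(s[240:285,205:265],None,fx=10,fy=10,interpolation=cv2.INTER_NEAREST))
E
```

```text
[[-0.951 -0.001  0.311]
 [-0.311  0.002 -0.951]
 [-0.    -1.    -0.002]]
[[ 0.994  0.     0.11 ]
 [-0.11   0.     0.994]
 [ 0.    -1.     0.   ]]
[[-0.994  0.    -0.11 ]
 [ 0.11   0.    -0.994]
 [ 0.    -1.     0.   ]]
[ 0.44203865 -0.02927828  0.28      ]
rot total deg 24.4 dist 0.6564
[[-0.0343,-0.0041,-0.0424,0,0.036,0,0.35],[-0.0327,-0.0041,-0.0436,0,0.036,0,0.35],[-0.0312,-0.0041,-0.0448,0,0.036,0,0.35],[-0.0295,-0.0041,-0.0458,0,0.036,0,0.35],[-0.0279,-0.0041,-0.0469,0,0.036,0,0.35],[-0.0262,-0.0041,-0.0478,0,0.036,0,0.35],[-0.0245,-0.0041,-0.0487,0,0.036,0,0.35],[-0.0228,-0.0041,-0.0496,0,0.036,0,0.35],[-0.021,-0.0041,-0.0503,0,0.036,0,0.35],[-0.0192,-0.0041,-0.0511,0,0.036,0,0.35],[-0.0173,-0.0041,-0.0517,0,0.036,0,0.35],[-0.0155,-0.0042,-0.0523,0,0.036,0,0.35]]
```

View pics/s_jar.png

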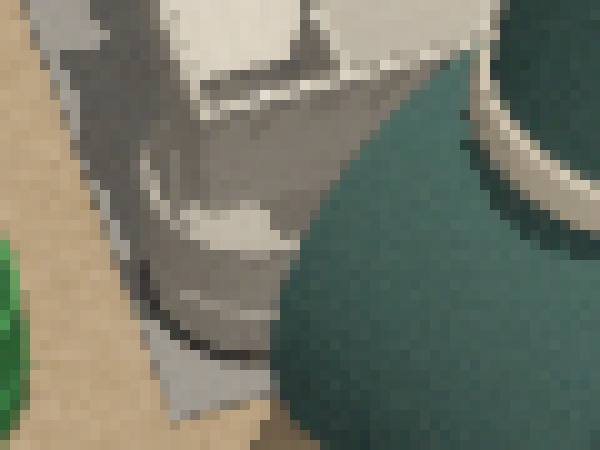

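The left jar (scene crop (220,270)) is plain grey with no blue band, so it is the steel jar. The right one (top crop (270,400)) is cream, so it is the white jar. White is therefore on −y and the flap has to go to +0.42 first. I'll move above the knob and look again before pushing.

```bash
python3 -m handwheel '[[-0.034,-0.004,-0.042,0,0.036,0,0.35],[-0.033,-0.004,-0.044,0,0.036,0,0.35],[-0.031,-0.004,-0.045,0,0.036,0,0.35],[-0.030,-0.004,-0.046,0,0.036,0,0.35],[-0.028,-0.004,-0.047,0,0.036,0,0.35],[-0.026,-0.004,-0.048,0,0.036,0,0.35],[-0.024,-0.004,-0.049,0,0.036,0,0.35],[-0.023,-0.004,-0.050,0,0.036,0,0.35]]' 40
python3 -m handwheel '[[-0.021,-0.004,-0.050,0,0.036,0,0.35],[-0.019,-0.004,-0.051,0,0.036,0,0.35],[-0.017,-0.004,-0.052,0,0.036,0,0.35],[-0.016,-0.004,-0.052,0,0.036,0,0.35],[0,0,0,0,0,0,0.35]]'
python3 - <<'E'
from h import *
from workcell import optics
P=HOP-0.088*CX; P[2]=0.22
rows(P,frame(yaw),1,0.35)
for n in ("scene","top"):
    c=optics.read_camera(n); np.savez(f"cam_{n}1.npz",**c)
s=load("scene","1")["image"][:,:,::-1];cv2.imwrite("pics/s1.png",cv2.resize(s[150:300,180:330],None,fx=4,fy=4,interpolation=cv2.INTER_CUBIC))
E
```

```text
time: 1.1
tool_pos: [0.3652, -0.2309, 0.2631]
tcp_rot: [-0.029, 2.209, -2.208]
wrist_force: [0.3, 0.2, 0.3]
width: 0.348
time: 1.72
tool_pos: [0.4442, -0.0263, 0.2793]
tcp_rot: [-0.12, -2.166, 2.164]
wrist_force: [-0.4, -0.3, 0.0]
width: 0.35
rot total deg 0.1 dist 0.0594
[[0.0018,0.0593,0.0033,0.001,0,0,0.35]]
```

View pics/s1.png

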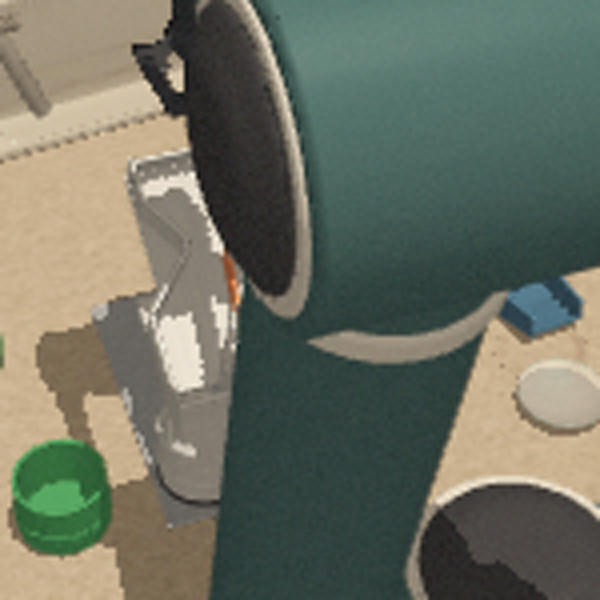

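The left jar (crop (195,470)) is metallic without any blue, which confirms it. The flap is orange at (232,280). Now I lower the fingers over the knob.

```bash
python3 -m handwheel '[[0.002,0.03,0.006,0,0,0,0.35],[0,0.030,0,0,0,0,0.35],[0,0.022,0,0,0,0,0.35],[0,0.022,0,0,0,0,0.35],[0,0,0,0,0,0,0.35]]'
python3 - <<'E'
from h import *
from workcell import optics
p,M,s=cur(); print(((p-HOP)@CX).round(4),((p-HOP)@CY).round(4),p[2])
c=optics.read_camera("top"); np.savez("cam_top2.npz",**c)
s=c["image"][:,:,::-1];cv2.imwrite("pics/t2.png",cv2.resize(s[150:250,200:300],None,fx=6,fy=6,interpolation=cv2.INTER_CUBIC))
E
```

```text
time: 2.45
tool_pos: [0.4385, -0.0365, 0.1731]
tcp_rot: [-0.123, -2.158, 2.158]
wrist_force: [0.2, -0.3, 0.6]
width: 0.346
-0.0907 -0.0076 0.17309056251675098
```

View pics/t2.png

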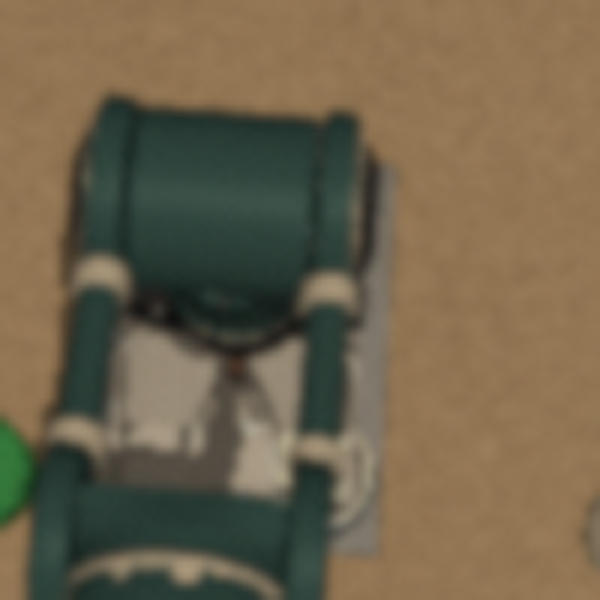

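```bash
python3 -m handwheel '[[0,0,-0.006,0,0,0,0.35],[0,0,-0.006,0,0,0,0.35],[0.001,0,-0.006,0,0,0,0.35],[0.001,0,-0.006,0,0,0,0.35],[0.001,0,-0.005,0,0,0,0.35],[0,0,0,0,0,0,0.35]]'
python3 - <<'E'
from h import *
p,M,s=cur(); print(((p-HOP)@CX).round(4),((p-HOP)@CY).round(4),p[2],s["wrist_force"])
E
```

```text
time: 3.25
tool_pos: [0.441, -0.0055, 0.1752]
tcp_rot: [-0.124, -2.162, 2.161]
wrist_force: [-0.2, 0.4, 0.1]
width: 0.355
-0.0917 0.0235 0.17517515266749467 [-0.23590507  0.37551476  0.13295022]
```

```bash
for i in 1 2; do python3 -m handwheel '[[0,0,-0.003,0,0,0,0.35],[0,0,0,0,0,0,0.35]]' | egrep "tool_pos|force|width"; done
```

```text
tool_pos: [0.4415, -0.003, 0.1751]
wrist_force: [0.7, 0.4, -0.1]
width: 0.35
tool_pos: [0.4419, -0.0, 0.1752]
wrist_force: [0.1, -0.1, 0.8]
width: 0.354
```

```bash
for i in 1 2; do python3 -m handwheel '[[0,0,-0.002,0,0,0,0.35],[0,0,0,0,0,0,0.35]]' | egrep "tool_pos|force|width"; done
```

```text
tool_pos: [0.4421, 0.0015, 0.1752]
wrist_force: [-0.5, -1.9, -1.0]
width: 0.353
tool_pos: [0.4421, 0.0019, 0.1752]
wrist_force: [-1.5, -9.1, -0.7]
width: 0.35
```

```bash
python3 -m handwheel '[[0,0,0.004,0,0,0,0.35],[0,-0.03,0.001,0,0,0,0.35],[0,-0.05,0,0,0,0,0.4],[0,-0.03,0,0,0,0,0.6],[0,0,0,0,0,0,0.6]]'
python3 - <<'E'
from h import *
rows([0.5695,0.3255,0.14],frame(0.342),8,0.6)
E
```

```text
time: 4.88
tool_pos: [0.444, -0.0008, 0.2887]
tcp_rot: [-0.134, -2.166, 2.164]
wrist_force: [0.5, -0.2, -0.4]
width: 0.6
rot total deg 26.3 dist 0.3799
[[-0.0107,0.0187,-0.0423,0,-0.057,-0.001,0.6],[-0.0131,0.0187,-0.0416,0,-0.057,-0.001,0.6],[-0.0155,0.0187,-0.0408,0,-0.057,-0.001,0.6],[-0.0178,0.0187,-0.0398,0,-0.057,-0.001,0.6],[-0.0201,0.0187,-0.0388,0,-0.057,-0.001,0.6],[-0.0223,0.0187,-0.0375,0,-0.057,-0.001,0.6],[-0.0244,0.0186,-0.0362,0,-0.057,-0.001,0.6],[-0.0265,0.0186,-0.0347,0,-0.057,-0.001,0.6]]
```

```bash
python3 -m handwheel '[[-0.011,0.01,-0.0425,0,-0.057,0,0.6],[-0.013,0.018,-0.0415,0,-0.057,0,0.6],[-0.0155,0.019,-0.041,0,-0.057,0,0.6],[-0.018,0.019,-0.040,0,-0.057,0,0.6],[-0.020,0.019,-0.039,0,-0.057,0,0.6],[-0.022,0.019,-0.0375,0,-0.057,0,0.6],[-0.0245,0.019,-0.036,0,-0.057,0,0.6],[-0.0265,0.019,-0.0345,0,-0.057,0,0.6]]'
python3 -m handwheel '[[0,0.008,0,0,0,0,0.6],[0,0,0,0,0,0,0.6]]' 
python3 - <<'E'
from h import *
from workcell import optics
rows([0.5695,0.3255,0.04],frame(0.342),2,0.6)
for n in ("scene","top"):
    c=optics.read_camera(n); np.savez(f"cam_{n}3.npz",**c)
s=load("scene","3")["image"][:,:,::-1];a=cv2.resize(s[190:310,90:290],None,fx=4,fy=4,interpolation=cv2.INTER_CUBIC);cv2.imwrite("pics/s3.png",a)
s=load("top","3")["image"][:,:,::-1];cv2.imwrite("pics/t3.png",cv2.resize(s[140:250,120:280],None,fx=5,fy=5,interpolation=cv2.INTER_CUBIC))
E
```

```text
time: 5.88
tool_pos: [0.5662, 0.3263, 0.1405]
tcp_rot: [-0.354, 2.037, -2.037]
wrist_force: [0.0, -0.4, 0.8]
width: 0.602
time: 6.12
tool_pos: [0.5652, 0.3242, 0.1326]
tcp_rot: [-0.355, 2.037, -2.04]
wrist_force: [-0.4, -0.0, 1.0]
width: 0.597
rot total deg 0.3 dist 0.0927
[[-0.0025,0.0463,0.0001,0,-0.001,0.002,0.6],[-0.0023,0.0463,0.0001,0,-0.001,0.002,0.6]]
```

View pics/s3.png

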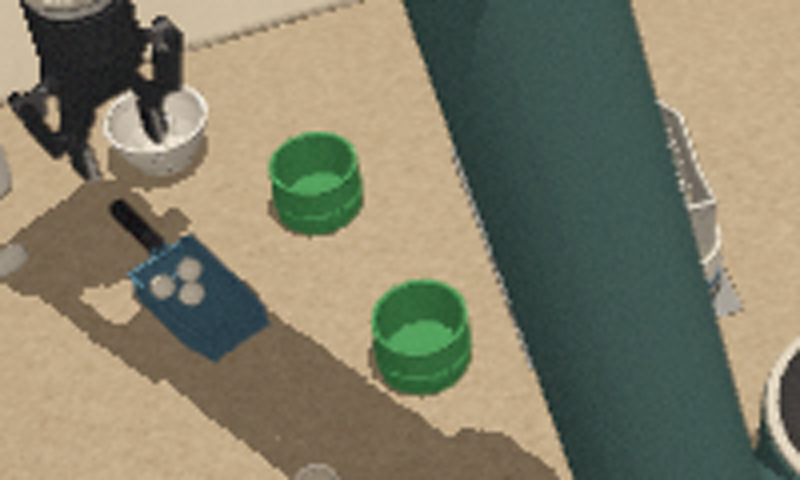

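View pics/t3.png

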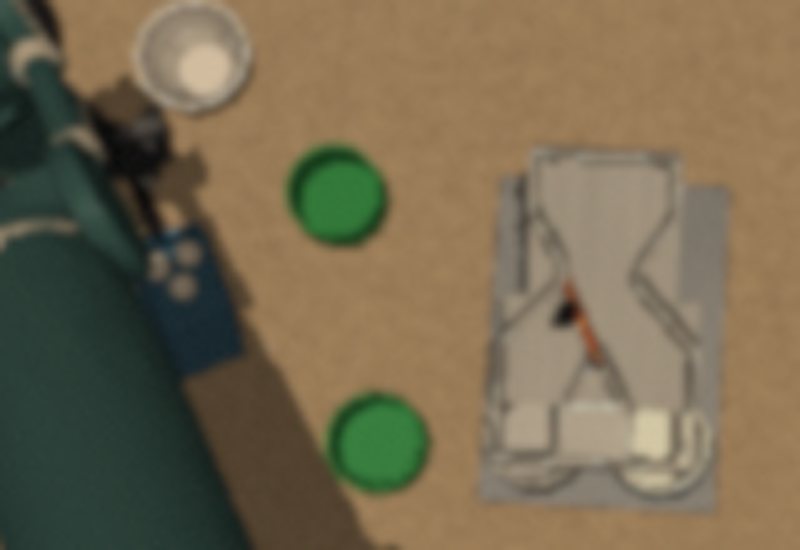

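The flap lies against the left wall (top crop tip (570,285), pivot (600,360)). The blue band shows on the right jar (scene crop (715,265)), and the gripper is above the white scoop's handle. I go down and grip.

```bash
python3 -m handwheel '[[-0.0025,0.045,0,0,0,0.002,0.6],[-0.0025,0.045,0,0,0,0.002,0.6],[0,0.014,0,0,0,0,0.6],[0,0.010,0,0,0,0,0.6],[0,0,0,0,0,0,0.6]]'
python3 - <<'E'
from h import *
from workcell import optics
p,M,s=cur(); print(p,s["wrist_force"])
c=optics.read_camera("scene");s=c["image"][:,:,::-1];cv2.imwrite("pics/s4.png",cv2.resize(s[200:300,90:210],None,fx=6,fy=6,interpolation=cv2.INTER_CUBIC))
E
```

```text
time: 6.85
tool_pos: [0.5726, 0.3269, 0.0223]
tcp_rot: [-0.343, 2.036, -2.034]
wrist_force: [0.5, -0.3, 0.6]
width: 0.597
[0.57256971 0.32687393 0.02230775] [ 0.47442035 -0.33842486  0.6089728 ]
```

View pics/s4.png

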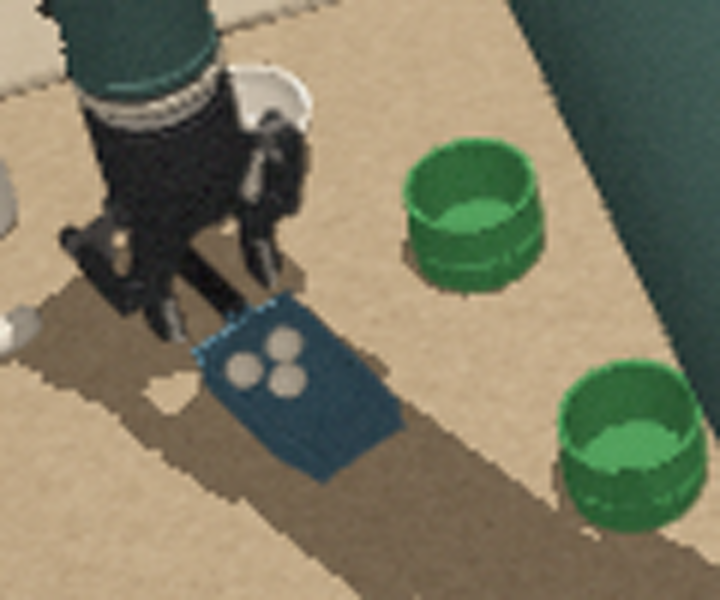

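The fingers straddle the handle (crop (165,320) and (265,270)), and the pan is clear. I move 3 mm back towards the pan, 4 mm down, and close at 60 N.

```bash
python3 -m handwheel '[[0.002,0.004,0,0,0,0,0.6],[0,0,0,0,0,0,0.3],[0,0,0,0,0,0,0],[0,0,0,0,0,0,0],[0,0,0,0,0,0,0],[0,0,0,0,0,0,0]]' 60
python3 -m handwheel '[[0,-0.01,0,0,0,0,0],[0,-0.02,0,0,0,0,0],[0,-0.03,0,0,0,0,0],[0,-0.03,0,0,0,0,0],[0,0,0,0,0,0,0]]'
python3 - <<'E'
from h import *
from workcell import optics
p,M,s=cur(); print(p,s["wrist_force"])
for n in ("scene","top"):
    c=optics.read_camera(n); np.savez(f"cam_{n}5.npz",**c)
c=load("scene","5");s=c["image"][:,:,::-1];cv2.imwrite("pics/s5.png",cv2.resize(s[170:290,90:210],None,fx=5,fy=5,interpolation=cv2.INTER_CUBIC))
E
```

```text
time: 7.65
tool_pos: [0.5704, 0.3263, 0.0178]
tcp_rot: [-0.344, 2.036, -2.034]
wrist_force: [-0.6, -1.2, 4.1]
width: 0.15
time: 8.28
tool_pos: [0.5725, 0.3275, 0.1119]
tcp_rot: [-0.337, 2.036, -2.029]
wrist_force: [0.2, 1.6, -2.0]
width: 0.152
[0.57247681 0.32753827 0.11188971] [ 0.24347625  1.57134621 -2.03002681]
```

View pics/s5.png

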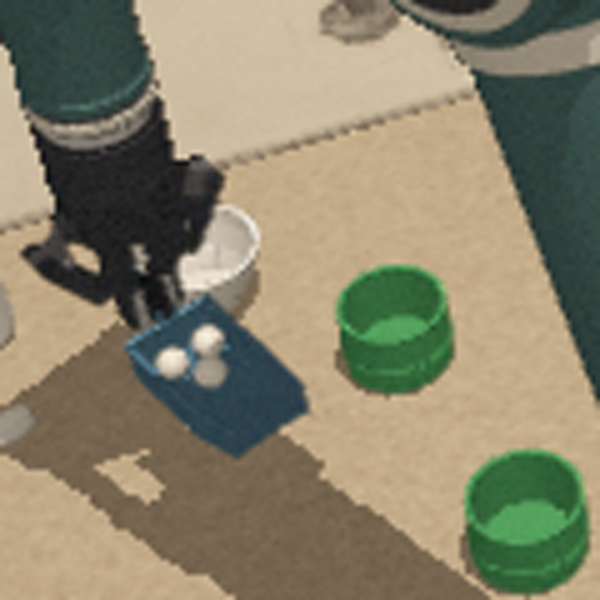

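```bash
python3 - <<'E'
from h import *
p,M,s=cur()
print(M.round(3), "tool -x yaw",np.degrees(np.arctan2(-M[1,0],-M[0,0])).round(2))
for n in ("scene","top"):
    t=load(n,"5");P=cloud(t);im=t["image"].astype(int)
    b=(im[...,2]>im[...,0]+12)&(im[...,2]>35)&(P[...,2]>.06)&(P[...,2]<.16)&(np.hypot(P[...,0]-.5,P[...,1]-.3)<.1)
    q=P[b]; (c,sz,a)=cv2.minAreaRect(q[:,:2].astype(np.float32)); print(n,len(q),c,sz,a,np.percentile(q[:,2],[1,10,50,99]).round(4))
    a=np.radians(19.6); d=np.array([np.cos(a),np.sin(a)]); sc=(q[:,:2]-p[:2])@d; la=(q[:,:2]-p[:2])@np.array([-d[1],d[0]])
    print("along",sc.min().round(4),sc.max().round(4),"lat",la.min().round(4),la.max().round(4))
    # floor z vs along
    for lo in (-.13,-.115,-.10,-.085,-.07,-.055): 
        m=(sc>lo)&(sc<lo+.015)&(abs(la)<.02); print(lo, np.median(q[m][:,2]).round(4) if m.any() else None)
E
```

```text
[[-0.943  0.005  0.333]
 [-0.333  0.002 -0.943]
 [-0.005 -1.    -0.   ]] tool -x yaw 19.47
scene 544 (0.500744640827179, 0.3033825159072876) (0.11502228677272797, 0.06346878409385681) 20.229736328125 [0.0923 0.095  0.1045 0.129 ]
along -0.1304 -0.0153 lat -0.0299 0.0336
-0.13 0.1052
-0.115 0.1012
-0.1 0.0971
-0.085 0.0958
-0.07 0.0955
-0.055 0.0963
top 167 (0.5014711618423462, 0.2935431897640228) (0.10919804126024246, 0.04381795972585678) 21.511159896850586 [0.0892 0.0921 0.0978 0.1258]
along -0.1293 -0.0202 lat -0.0299 0.0142
-0.13 0.1036
-0.115 0.1011
-0.1 0.0961
-0.085 0.0954
-0.07 0.094
-0.055 0.0958
```

```bash
cat >> h.py <<'E'
def tcp_for(nose,xs_yaw,pitch):
    x=np.array([np.cos(xs_yaw),np.sin(xs_yaw),0]);z=np.array([0,0,1.]);y=np.cross(z,x)
    Q=R.from_rotvec(-pitch*y); 
    # nose is at -x: nose-down -> -x goes down
    v=Q.apply(-x); 
    if v[2]>0 and pitch>0: Q=Q.inv()
    xs,zs=Q.apply(x),Q.apply(z)
    G=np.array(nose)+0.131*xs+0.024*zs
    Ms=[np.stack([s*-xs,-zs,s*-y],1) for s in (1,-1)]
    for m in Ms: assert np.linalg.det(m)>0, "det"
    return G-0.0187*zs,Ms
def seq(start,wps,grip):
    """wps list of (nose,yaw,pitch,n)"""
    p,M=start
    for nose,yw,pt,n in wps:
        tp,Ms=tcp_for(nose,yw,pt); print("target",tp.round(4),"pitch",np.degrees(pt).round(1))
        rows(tp,Ms,n,grip,start=(p,M))
        M=min(Ms,key=lambda m:np.linalg.norm(R.from_matrix(M.T@m).as_rotvec())); p=tp
E
python3 - <<'E'
from h import *
p,M,s=cur()
n=HOP+0.003*CX; n[2]=.245
n2=n.copy();n2[2]=.205
seq((p,M),[(n,yaw,0,14),(n2,yaw,0.0,2)],0)
E
```

```text
target [ 0.6627 -0.0538  0.2503] pitch 0.0
rot total deg 25.8 dist 0.4163
[[0.0027,-0.0102,0.0278,0,0.032,0,0],[0.0018,-0.0102,0.0279,0,0.032,0,0],[0.001,-0.0102,0.0279,0,0.032,0,0],[0.0001,-0.0102,0.0279,0,0.032,0,0],[-0.0008,-0.0102,0.0279,0,0.032,0,0],[-0.0017,-0.0102,0.0279,0,0.032,0,0],[-0.0026,-0.0102,0.0278,0,0.032,0,0],[-0.0035,-0.0102,0.0277,0,0.032,0,0],[-0.0044,-0.0102,0.0276,0,0.032,0,0],[-0.0053,-0.0102,0.0274,0,0.032,0,0],[-0.0062,-0.0102,0.0272,0,0.032,0,0],[-0.007,-0.0102,0.027,0,0.032,0,0],[-0.0079,-0.0102,0.0268,0,0.032,0,0],[-0.0087,-0.0102,0.0265,0,0.032,0,0]]
target [ 0.6627 -0.0538  0.2103] pitch 0.0
rot total deg 0.0 dist 0.04
[[0,0.02,0,0,0,0,0],[0,0.02,0,0,0,0,0]]
```

```bash
python3 -m handwheel '[[0.001,-0.010,0.012,0,0.014,0,0],[0.003,-0.02,0.024,0,0.030,0,0],[0.002,-0.020,0.028,0,0.032,0,0],[0.001,-0.020,0.028,0,0.032,0,0],[0,-0.020,0.028,0,0.032,0,0],[-0.001,-0.020,0.028,0,0.032,0,0],[-0.002,-0.020,0.028,0,0.032,0,0],[-0.003,-0.010,0.028,0,0.032,0,0]]' 
python3 -m handwheel '[[-0.004,0,0.028,0,0.032,0,0],[-0.005,0,0.0275,0,0.032,0,0],[-0.006,0,0.0275,0,0.032,0,0],[-0.006,0,0.027,0,0.032,0,0],[-0.007,0,0.027,0,0.032,0,0],[-0.008,0,0.027,0,0.032,0,0],[-0.008,0,0.022,0,0.024,0,0],[-0.004,0,0.010,0,0.006,0,0]]' 
python3 -m handwheel '[[0,0,0,0,0,0,0]]' 
python3 - <<'E'
from h import *
from workcell import optics
for n in ("scene","top"):
    c=optics.read_camera(n); np.savez(f"cam_{n}6.npz",**c)
s=load("scene","6")["image"][:,:,::-1];cv2.imwrite("pics/s6.png",cv2.resize(s[120:270,150:310],None,fx=4,fy=4,interpolation=cv2.INTER_CUBIC))
s=load("top","6")["image"][:,:,::-1];cv2.imwrite("pics/t6.png",cv2.resize(s[120:240,190:300],None,fx=5,fy=5,interpolation=cv2.INTER_CUBIC))
p,M,s=cur()
n=HOP+0.003*CX; n[2]=.208
seq((p,M),[(n,yaw,0,3)],0)
E
```

```text
time: 9.38
tool_pos: [0.6169, 0.124, 0.2499]
tcp_rot: [-0.102, 2.168, -2.166]
wrist_force: [0.1, -0.5, -1.5]
width: 0.151
time: 10.38
tool_pos: [0.6649, -0.0718, 0.2475]
tcp_rot: [-0.135, -2.162, 2.159]
wrist_force: [-0.2, 0.5, -1.4]
width: 0.149
time: 10.5
tool_pos: [0.6649, -0.0703, 0.2472]
tcp_rot: [-0.133, -2.163, 2.159]
wrist_force: [0.1, -0.4, -1.8]
width: 0.154
target [ 0.6627 -0.0538  0.2133] pitch 0.0
rot total deg 0.5 dist 0.0371
[[0.0013,0.0113,-0.0049,0.001,-0.002,-0.001,0],[0.0013,0.0113,-0.0049,0.001,-0.002,-0.001,0],[0.0013,0.0113,-0.0049,0.001,-0.002,-0.001,0]]
```

View pics/s6.png

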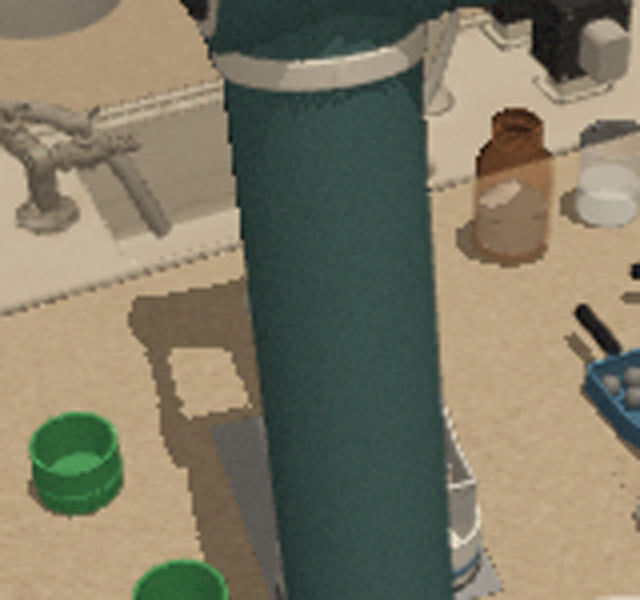

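View pics/t6.png

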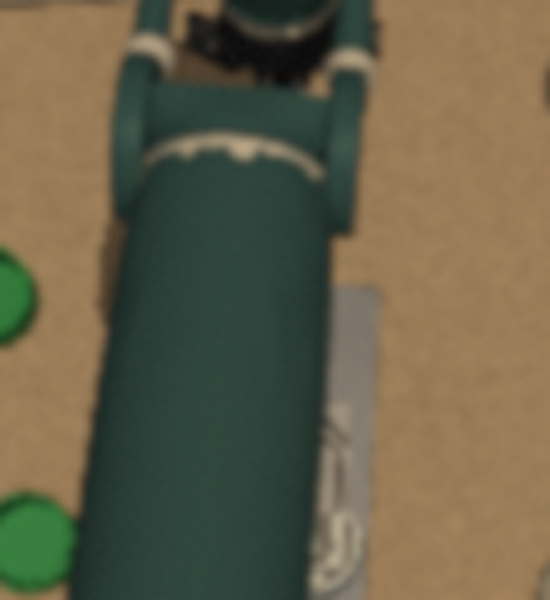

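Both views are blocked by the arm, so I rely on the measured geometry. I lower to the start of the pour.

```bash
python3 -m handwheel '[[0.001,0.011,-0.005,0.001,-0.002,-0.001,0],[0.001,0.011,-0.005,0.001,-0.002,-0.001,0],[0.001,0.011,-0.005,0.001,-0.002,-0.001,0],[0,0,0,0,0,0,0]]' 
python3 - <<'E'
from h import *
p,M,s=cur(); 
n=lambda z,dx=.003: np.r_[(HOP+dx*CX)[:2],z]
d=np.radians
print((p-HOP)@CX,(p-HOP)@CY,p[2])
seq((p,M),[(n(.203),yaw,d(18),3),(n(.192),yaw,d(30),2),(n(.184),yaw,d(42),2),(n(.178),yaw,d(54),2)],0)
E
```

```text
time: 11.1
tool_pos: [0.6625, -0.0532, 0.2119]
tcp_rot: [-0.117, -2.162, 2.164]
wrist_force: [-0.9, -0.2, -0.7]
width: 0.149
0.1337677963532767 0.0005622174310454343 0.21187623412846443
target [ 0.6547 -0.0529  0.2485] pitch 18.0
rot total deg 18.2 dist 0.0375
[[0.0026,-0.0122,0.0002,0,0,0.106,0],[0.0013,-0.0124,0.0002,0,0,0.106,0],[0,-0.0125,0.0002,0,0,0.106,0]]
target [ 0.6426 -0.0516  0.2621] pitch 30.0
rot total deg 12.0 dist 0.0182
[[0.0037,-0.0083,0,0,0,0.105,0],[0.0028,-0.0087,0,0,0,0.105,0]]
target [ 0.6257 -0.0497  0.2756] pitch 42.0
rot total deg 12.0 dist 0.0217
[[0.004,-0.0101,0,0,0,0.105,0],[0.0029,-0.0105,0,0,0,0.105,0]]
target [ 0.6047 -0.0474  0.2871] pitch 54.0
rot total deg 12.0 dist 0.024
[[0.004,-0.0113,0,0,0,0.105,0],[0.0028,-0.0117,0,0,0,0.105,0]]
```

```bash
python3 -m handwheel '[[0.0025,-0.012,0,0,0,0.106,0],[0.0015,-0.0125,0,0,0,0.106,0],[0,-0.0125,0,0,0,0.106,0],[0.0037,-0.0083,0,0,0,0.105,0],[0.0028,-0.0087,0,0,0,0.105,0],[0,0,0,0,0,0,0],[0,0,0,0,0,0,0],[0,0,0,0,0,0,0]]' 
python3 -m handwheel '[[0.004,-0.010,0,0,0,0.105,0],[0.003,-0.0105,0,0,0,0.105,0],[0,0,0,0,0,0,0],[0.004,-0.0113,0,0,0,0.105,0],[0.003,-0.0117,0,0,0,0.105,0],[0,0,0,0,0,0,0],[0,0,0,0,0,0,0],[0,0,0,0,0,0,0]]' 
python3 - <<'E'
from h import *
from workcell import optics
p,M,s=cur(); print(np.degrees(np.arcsin(M[0,1])), p)
for n in ("scene","top"):
    c=optics.read_camera(n); np.savez(f"cam_{n}7.npz",**c)
s=load("top","7")["image"][:,:,::-1];cv2.imwrite("pics/t7.png",cv2.resize(s[120:250,190:300],None,fx=4,fy=4,interpolation=cv2.INTER_CUBIC))
s=load("scene","7")["image"][:,:,::-1];cv2.imwrite("pics/s7.png",cv2.resize(s[120:290,170:310],None,fx=3,fy=3,interpolation=cv2.INTER_CUBIC))
E
```

```text
time: 12.1
tool_pos: [0.645, -0.0522, 0.265]
tcp_rot: [0.641, 1.931, -1.993]
wrist_force: [0.4, 0.3, -1.1]
width: 0.151
time: 13.1
tool_pos: [0.6074, -0.0479, 0.2908]
tcp_rot: [0.956, 1.627, -1.726]
wrist_force: [-1.1, -0.1, -1.4]
width: 0.15
53.919702428291636 [ 0.60741039 -0.04786289  0.29080623]
```

View pics/t7.png

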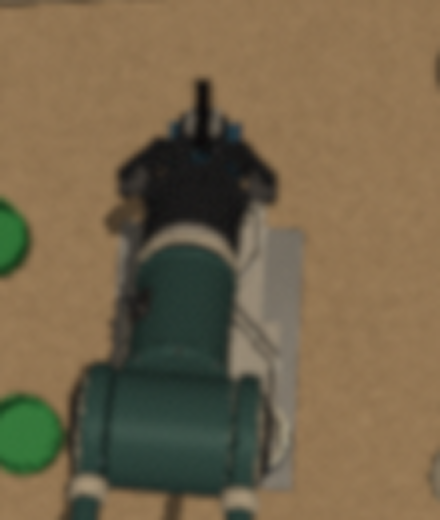

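View pics/s7.png

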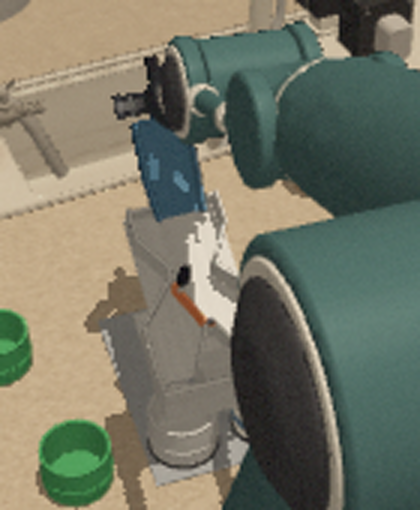

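The tilted scoop (scene crop (170,170)) is empty and there are no balls left in the hopper. I lift off and level the scoop.

```bash
python3 - <<'E'
from h import *
p,M,s=cur(); 
n=lambda z,dx=.003: np.r_[(HOP+dx*CX)[:2],z]
d=np.radians
seq((p,M),[(n(.205),yaw,d(54),1),(n(.25,.01),yaw,d(0),6)],0)
t,Ms=tcp_for(n(.25,.01),yaw,0)
M1=min(Ms,key=lambda m:np.linalg.norm(R.from_matrix(M.T@m).as_rotvec()))
rows([0.5704,0.3263,0.12],frame(np.radians(19.5)),9,0,start=(t,M1))
E
```

```text
target [ 0.6047 -0.0474  0.3141] pitch 54.0
rot total deg 0.4 dist 0.0242
[[-0.0184,-0.0157,-0.0001,-0.002,0,-0.007,0]]
target [ 0.6696 -0.0546  0.2553] pitch 0.0
rot total deg 54.0 dist 0.0879
[[0.0015,0.0146,0,0,0,-0.157,0],[-0.0008,0.0146,0,0,0,-0.157,0],[-0.003,0.0143,0,0,0,-0.157,0],[-0.0052,0.0137,0,0,0,-0.157,0],[-0.0073,0.0127,0,0,0,-0.157,0],[-0.0092,0.0114,0,0,0,-0.157,0]]
rot total deg 25.8 dist 0.4162
[[0.0156,0.015,-0.0408,0,-0.05,0,0],[0.0136,0.015,-0.0416,0,-0.05,0,0],[0.0115,0.015,-0.0422,0,-0.05,0,0],[0.0093,0.015,-0.0427,0,-0.05,0,0],[0.0072,0.015,-0.0431,0,-0.05,0,0],[0.005,0.015,-0.0434,0,-0.05,0,0],[0.0028,0.015,-0.0436,0,-0.05,0,0],[0.0006,0.015,-0.0437,0,-0.05,0,0],[-0.0015,0.015,-0.0437,0,-0.05,0,0]]
```

```bash
python3 -m handwheel '[[-0.018,-0.016,0,-0.002,0,-0.007,0],[0.0015,0.0146,0,0,0,-0.157,0],[-0.001,0.0146,0,0,0,-0.157,0],[-0.003,0.0143,0,0,0,-0.157,0],[-0.005,0.0137,0,0,0,-0.157,0],[-0.007,0.0127,0,0,0,-0.157,0],[-0.009,0.0114,0,0,0,-0.157,0],[0,0,0,0,0,0,0]]' 
python3 -m handwheel '[[0.0156,0,-0.041,0,-0.05,0,0],[0.0136,0,-0.0415,0,-0.05,0,0],[0.0115,0.005,-0.042,0,-0.05,0,0],[0.009,0.02,-0.0425,0,-0.05,0,0],[0.007,0.022,-0.043,0,-0.05,0,0],[0.005,0.022,-0.0435,0,-0.05,0,0],[0.003,0.022,-0.0435,0,-0.05,0,0],[0.0005,0.022,-0.0435,0,-0.05,0,0]]' 
python3 -m handwheel '[[-0.0015,0.022,-0.0435,0,-0.05,0,0],[0,0,0,0,0,0,0]]'
python3 - <<'E'
from h import *
from workcell import optics
for n in ("scene","top"):
    c=optics.read_camera(n); np.savez(f"cam_{n}8.npz",**c)
s=load("top","8")["image"][:,:,::-1];cv2.imwrite("pics/t8.png",cv2.resize(s[140:250,120:280],None,fx=5,fy=5,interpolation=cv2.INTER_CUBIC))
s=load("scene","8")["image"][:,:,::-1];cv2.imwrite("pics/s8.png",cv2.resize(s[150:310,90:310],None,fx=3.5,fy=3.5,interpolation=cv2.INTER_CUBIC))
rows([0.5704,0.3263,0.03],frame(np.radians(19.5)),2,0)
E
```

```text
time: 14.2
tool_pos: [0.6698, -0.0549, 0.2485]
tcp_rot: [-0.112, -2.161, 2.161]
wrist_force: [-0.2, 0.3, -0.6]
width: 0.146
time: 15.2
tool_pos: [0.5795, 0.2848, 0.1417]
tcp_rot: [-0.299, 2.065, -2.062]
wrist_force: [-0.1, 0.3, -1.0]
width: 0.149
time: 15.45
tool_pos: [0.5661, 0.3276, 0.1174]
tcp_rot: [-0.355, 2.036, -2.035]
wrist_force: [0.1, -1.0, -1.5]
width: 0.152
rot total deg 0.1 dist 0.0896
[[-0.0009,0.0448,0,0,0,-0.001,0],[-0.0009,0.0448,0,0,0,-0.001,0]]
```

View pics/t8.png

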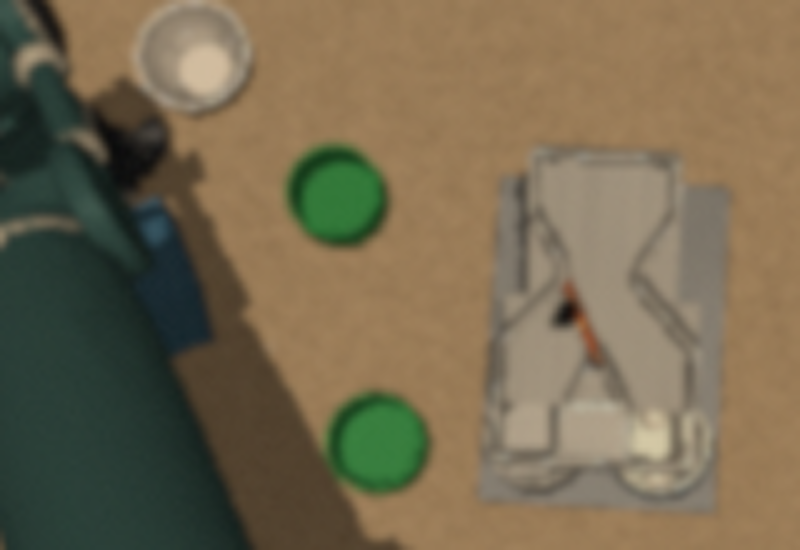

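View pics/s8.png

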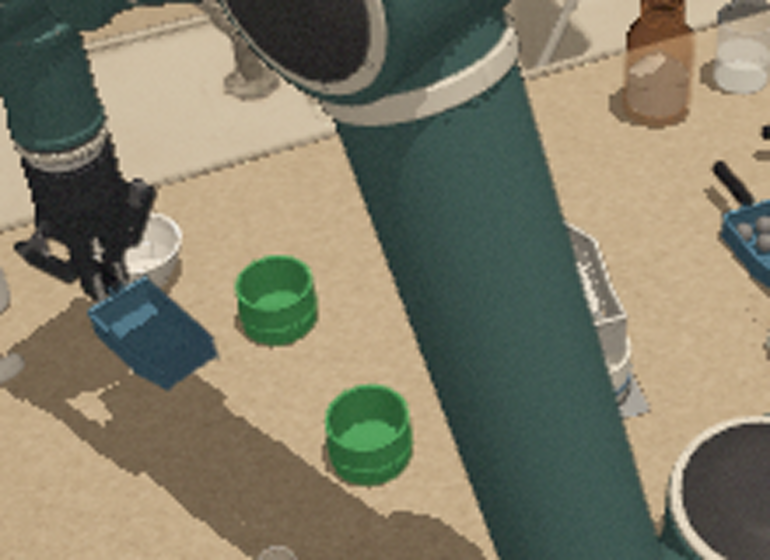

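The scoop is empty and the chute is clear, and there is ball-like texture in the right spout at (650,435). I set the scoop down.

```bash
python3 -m handwheel '[[-0.001,0.035,0,0,0,0,0],[-0.001,0.035,0,0,0,0,0],[0,0.015,0,0,0,0,0],[0,0.007,0,0,0,0,0],[0,0.004,0,0,0,0,0],[0,0,0,0,0,0,0]]'
```

```text
time: 16.3
tool_pos: [0.5714, 0.3264, 0.0237]
tcp_rot: [-0.348, 2.037, -2.036]
wrist_force: [0.5, -0.7, -0.6]
width: 0.15
```

```bash
python3 -m handwheel '[[0,0.003,0,0,0,0,0],[0,0.002,0,0,0,0,0],[0,0,0,0,0,0,0]]';python3 -m handwheel '[[0,0.001,0,0,0,0,0],[0,0,0,0,0,0,0]]'
```

```text
time: 16.68
tool_pos: [0.5707, 0.3264, 0.0178]
tcp_rot: [-0.349, 2.037, -2.037]
wrist_force: [-0.2, 0.6, -0.2]
width: 0.148
time: 16.92
tool_pos: [0.571, 0.3265, 0.0176]
tcp_rot: [-0.349, 2.037, -2.037]
wrist_force: [-1.3, -0.1, 4.8]
width: 0.151
```

Contact shows at 5 N, so I release and rise.

```bash
python3 -m handwheel '[[0,0,0,0,0,0,0.2],[0,0,0,0,0,0,0.4],[0,0,0,0,0,0,0.55],[0,-0.02,0,0,0,0,0.55],[0,-0.05,0,0,0,0,0.55],[0,-0.06,0,0,0,0,0.4],[0,-0.05,0,0,0,0,0.35],[0,0,0,0,0,0,0.35]]'
python3 - <<'E'
from h import *
from workcell import optics
for n in ("scene","top"):
    c=optics.read_camera(n); np.savez(f"cam_{n}9.npz",**c)
# flap knob now in top view 8
t=load("top","8");P=cloud(t);im=t["image"].astype(int).sum(-1)
m=(np.hypot(P[...,0]-.44,P[...,1]+.01)<.03)&(P[...,2]>.165)&(im<130); q=P[m]; print(np.c_[(q-HOP)@CX,(q-HOP)@CY,q[:,2]].round(4))
s=load("scene","9")["image"][:,:,::-1];cv2.imwrite("pics/s9.png",cv2.resize(s[170:310,70:230],None,fx=4,fy=4,interpolation=cv2.INTER_CUBIC))
Pt=HOP-0.093*CX+0.017*CY; Pt[2]=0.27
rows(Pt,frame(yaw),9,0.35)
E
```

```text
time: 17.92
tool_pos: [0.5745, 0.3282, 0.2055]
tcp_rot: [-0.335, 2.036, -2.027]
wrist_force: [0.9, -0.7, 0.4]
width: 0.35
[[-0.0841  0.022   0.1838]
 [-0.0845  0.0183  0.187 ]
 [-0.0895  0.0246  0.1945]
 [-0.09    0.0208  0.1985]
 [-0.0893  0.0176  0.1953]
 [-0.0934  0.0242  0.1966]
 [-0.0928  0.0209  0.194 ]]
rot total deg 25.8 dist 0.3701
[[0.0264,-0.008,0.0305,0,0.05,0,0.35],[0.0248,-0.008,0.0318,0,0.05,0,0.35],[0.0232,-0.008,0.033,0,0.05,0,0.35],[0.0215,-0.008,0.0341,0,0.05,0,0.35],[0.0198,-0.008,0.0352,0,0.05,0,0.35],[0.018,-0.0079,0.0361,0,0.05,0,0.35],[0.0162,-0.0079,0.037,0,0.05,0,0.35],[0.0143,-0.0079,0.0377,0,0.05,0,0.35],[0.0124,-0.0079,0.0384,0,0.05,0,0.35]]
```

View pics/s9.png

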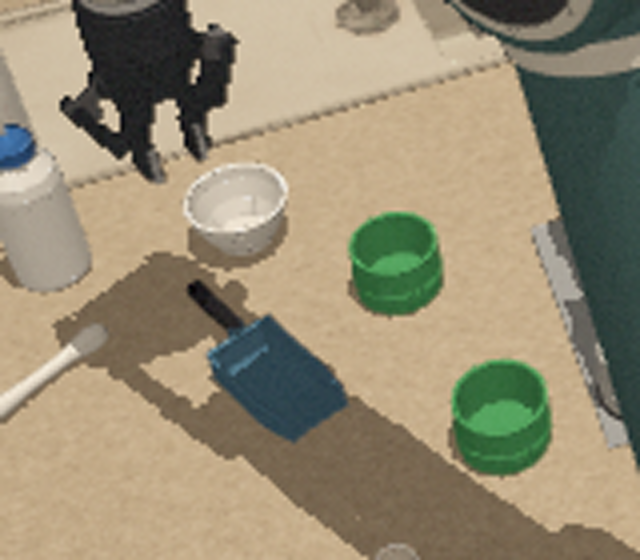

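The white scoop stands upright and empty (crop (275,375)). Before I swing the flap I check the white jar.

```bash
python3 - <<'E'
from h import *
a=[load("top",k) for k in ("3","9")]
b=[cv2.resize(x["image"][:,:,::-1][215:245,215:265],None,fx=8,fy=8,interpolation=cv2.INTER_CUBIC) for x in a]
cv2.imwrite("pics/cmp.png",np.vstack(b))
for x in a:
    P=cloud(x); print(P[222:232,246:254,2].round(3))
E
```

```text
[[0.101 0.018 0.012 0.014 0.011 0.008 0.009 0.077]
 [0.108 0.01  0.01  0.012 0.005 0.011 0.013 0.007]
 [0.114 0.009 0.009 0.012 0.007 0.009 0.009 0.011]
 [0.017 0.008 0.013 0.016 0.015 0.008 0.008 0.011]
 [0.017 0.007   nan 0.003 0.016 0.014 0.013 0.012]
 [0.016 0.012 0.013 0.006 0.012 0.007 0.008 0.012]
 [0.008 0.011 0.011 0.007 0.015 0.014 0.007 0.009]
 [0.015 0.01  0.01  0.006 0.01  0.011 0.009 0.013]
 [0.011 0.004 0.013 0.012 0.009 0.005 0.012 0.009]
 [0.004 0.007 0.012 0.013 0.011 0.01  0.009 0.003]]
[[0.097 0.019 0.01  0.03  0.035 0.029 0.031 0.077]
 [0.107 0.015 0.027 0.031 0.028 0.029 0.031 0.014]
 [0.112 0.014 0.011 0.027 0.028 0.025 0.03  0.009]
 [0.008 0.012 0.009 0.028 0.036 0.022   nan 0.014]
 [0.016 0.012 0.009 0.009 0.012 0.013 0.018 0.011]
 [0.008 0.015 0.01  0.011 0.013 0.015 0.006 0.008]
 [0.013 0.015 0.006 0.013 0.008 0.01  0.02  0.006]
 [0.005 0.015 0.009 0.011 0.012 0.012 0.015 0.012]
 [0.014 0.008 0.021 0.014 0.01  0.016 0.013 0.014]
 [0.013 0.011 0.017 0.016 0.004 0.009 0.014 0.017]]
```

View pics/cmp.png

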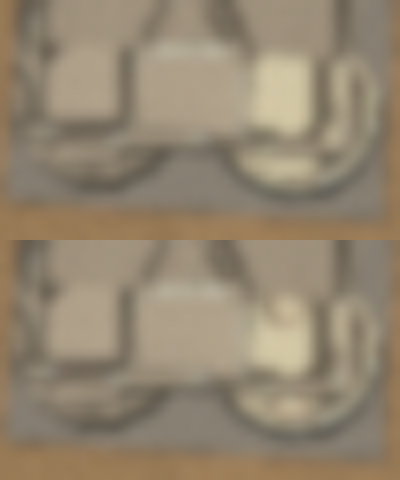

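A ball 20 mm above the jar floor is visible in the white jar (bottom panel (285,310)). None are lying in the chute or on the bench. Next I swing the flap across.

```bash
python3 -m handwheel '[[0.0264,-0.010,0.0305,0,0.05,0,0.35],[0.025,-0.010,0.032,0,0.05,0,0.35],[0.023,-0.010,0.033,0,0.05,0,0.35],[0.0215,-0.01,0.034,0,0.05,0,0.35],[0.020,-0.01,0.035,0,0.05,0,0.35],[0.018,-0.010,0.036,0,0.05,0,0.35],[0.016,-0.005,0.037,0,0.05,0,0.35],[0.0143,-0.005,0.0377,0,0.05,0,0.35]]'
python3 -m handwheel '[[0.0115,0,0.035,0,0.05,0,0.35],[0,0,0,0,0,0,0.35]]'
python3 - <<'E'
from h import *
Pt=HOP-0.090*CX+0.021*CY; Pt[2]=0.22
rows(Pt,frame(yaw),2,0.35)
E
```

```text
time: 19.02
tool_pos: [0.4511, 0.0247, 0.2649]
tcp_rot: [-0.063, -2.188, 2.188]
wrist_force: [0.0, -0.8, -0.0]
width: 0.35
time: 19.27
tool_pos: [0.4375, -0.01, 0.2649]
tcp_rot: [-0.119, -2.16, 2.161]
wrist_force: [0.1, 0.1, 0.9]
width: 0.349
rot total deg 0.3 dist 0.0452
[[-0.0024,0.0225,-0.0012,0,-0.002,0.002,0.35],[-0.0024,0.0225,-0.0012,0,-0.002,0.002,0.35]]
```

```bash
python3 -m handwheel '[[-0.0024,0.0225,-0.001,0,-0.002,0.002,0.35],[-0.0024,0.0225,-0.001,0,-0.002,0.002,0.35],[0,0,0,0,0,0,0.35]]'
python3 - <<'E'
from h import *
p,M,s=cur(); print(((p-HOP)@CX).round(4),((p-HOP)@CY).round(4),p[2])
E
python3 -m handwheel '[[0,0.022,0,0,0,0,0.35],[0,0.022,0,0,0,0,0.35],[0,0,0,0,0,0,0.35]]'
```

```text
time: 19.65
tool_pos: [0.4422, -0.0061, 0.2185]
tcp_rot: [-0.111, -2.166, 2.165]
wrist_force: [0.3, -0.8, -0.3]
width: 0.353
-0.0904 0.0231 0.21851675026535922
time: 20.02
tool_pos: [0.4432, -0.0064, 0.1763]
tcp_rot: [-0.114, -2.167, 2.167]
wrist_force: [-0.2, -0.3, -0.5]
width: 0.352
```

```bash
python3 -m handwheel '[[0,0,0.006,0,0,0,0.35],[0,0,0.007,0,0,0,0.35],[0,0,0.007,0,0,0,0.35],[0,0,0.007,0,0,0,0.35],[0,0,0.007,0,0,0,0.35],[0,0,0.007,0,0,0,0.35],[0,0,0.006,0,0,0,0.35],[0,0,0.002,0,0,0,0.35]]'
for i in 1 2; do python3 -m handwheel '[[0,0,0.002,0,0,0,0.35],[0,0,0,0,0,0,0.35]]' | egrep "tool_pos|force|width"; done
```

```text
time: 21.02
tool_pos: [0.4388, -0.0557, 0.1773]
tcp_rot: [-0.119, -2.168, 2.167]
wrist_force: [-0.6, 4.4, -0.1]
width: 0.35
tool_pos: [0.4388, -0.056, 0.1772]
wrist_force: [-0.8, 7.7, 0.3]
width: 0.353
tool_pos: [0.4387, -0.0563, 0.1771]
wrist_force: [0.9, 13.2, -1.4]
width: 0.35
```

```bash
python3 -m handwheel '[[0,0,-0.006,0,0,0,0.35],[0,-0.03,0,0,0,0,0.35],[0,-0.05,0,0,0,0,0.4],[0,-0.03,0,0,0,0,0.6],[0,0,0,0,0,0,0.6]]'
python3 - <<'E'
from h import *
for n,k in (("scene","6"),("scene","9"),("top","9"),("top","8"),("scene","8")):
    t=load(n,k);P=cloud(t);im=t["image"].astype(int)
    b=(im[...,2]>im[...,0]+15)&(im[...,2]>40)&(np.hypot(P[...,0]-.44,P[...,1]+.32)<.1)
    h=(im.sum(-1)<120)&(P[...,2]>.03)&(np.hypot(P[...,0]-.515,P[...,1]+.32)<.05)
    print(n,k,b.sum(),cv2.minAreaRect(P[b][:,:2].astype(np.float32)) if b.sum()>9 else "", h.sum(),P[h].mean(0).round(4), P[h].min(0).round(3),P[h].max(0).round(3))
rows([0.509,-0.3195,0.14],frame(np.radians(-0.8)),7,0.6)
E
```

```text
time: 22.15
tool_pos: [0.4413, -0.0544, 0.2911]
tcp_rot: [-0.127, -2.169, 2.174]
wrist_force: [-0.6, -0.0, 0.4]
width: 0.597
scene 6 407 ((0.43432721495628357, -0.3180198669433594), (0.06525210291147232, 0.11847110837697983), 87.48919677734375) 45 [ 0.5184 -0.3166  0.0405] [ 0.484 -0.323  0.033] [ 0.552 -0.311  0.047]
scene 9 405 ((0.43607959151268005, -0.31803658604621887), (0.06620965152978897, 0.11969958990812302), 87.48236083984375) 39 [ 0.5193 -0.316   0.0405] [ 0.488 -0.32   0.03 ] [ 0.55  -0.312  0.046]
top 9 250 ((0.43445733189582825, -0.31821805238723755), (0.05674529820680618, 0.10223586112260818), 89.43251037597656) 30 [ 0.5177 -0.3185  0.0442] [ 0.488 -0.323  0.038] [ 0.547 -0.315  0.054]
top 8 247 ((0.43412646651268005, -0.318106085062027), (0.05670879781246185, 0.101475290954113), 88.99520111083984) 32 [ 0.5188 -0.3187  0.043 ] [ 0.487 -0.324  0.035] [ 0.547 -0.315  0.05 ]
scene 8 407 ((0.4338923990726471, -0.3189888894557953), (0.11431819200515747, 0.06462224572896957), 0.22113965451717377) 38 [ 0.5186 -0.3156  0.041 ] [ 0.485 -0.324  0.035] [ 0.551 -0.31   0.047]
rot total deg 5.3 dist 0.3126
[[-0.0134,0.0218,0.0366,0,-0.013,-0.002,0.6],[-0.013,0.0218,0.0368,0,-0.013,-0.002,0.6],[-0.0125,0.0217,0.037,0,-0.013,-0.002,0.6],[-0.0121,0.0217,0.0371,0,-0.013,-0.002,0.6],[-0.0116,0.0217,0.0373,0,-0.013,-0.002,0.6],[-0.0111,0.0216,0.0374,0,-0.013,-0.002,0.6],[-0.0107,0.0216,0.0376,0,-0.013,-0.002,0.6]]
```

```bash
python3 -m handwheel '[[-0.0134,0.010,0.0366,0,-0.012,-0.002,0.6],[-0.013,0.022,0.0368,0,-0.012,-0.002,0.6],[-0.0125,0.022,0.037,0,-0.012,-0.002,0.6],[-0.012,0.022,0.037,0,-0.012,-0.002,0.6],[-0.0115,0.022,0.037,0,-0.012,-0.002,0.6],[-0.011,0.022,0.0375,0,-0.012,-0.002,0.6],[-0.010,0.022,0.0375,0,-0.012,-0.002,0.6],[0,0,0,0,0,0,0.6]]'
python3 - <<'E'
from h import *
from workcell import optics
rows([0.508,-0.3182,0.04],frame(np.radians(-0.6)),2,0.6)
for n in ("scene","top"):
    c=optics.read_camera(n); np.savez(f"cam_{n}10.npz",**c)
s=load("scene","10")["image"][:,:,::-1];cv2.imwrite("pics/s10.png",cv2.resize(s[150:300,180:370],None,fx=4,fy=4,interpolation=cv2.INTER_CUBIC))
s=load("top","10")["image"][:,:,::-1];cv2.imwrite("pics/t10.png",cv2.resize(s[120:250,200:350],None,fx=4,fy=4,interpolation=cv2.INTER_CUBIC))
E
```

```text
time: 23.15
tool_pos: [0.5015, -0.3193, 0.1411]
tcp_rot: [-0.009, -2.204, 2.197]
wrist_force: [0.5, 0.1, 0.1]
width: 0.603
rot total deg 1.3 dist 0.1013
[[-0.0041,0.0505,-0.0005,0.002,-0.007,0.008,0.6],[-0.0036,0.0505,-0.0005,0.002,-0.007,0.008,0.6]]
```

View pics/s10.png

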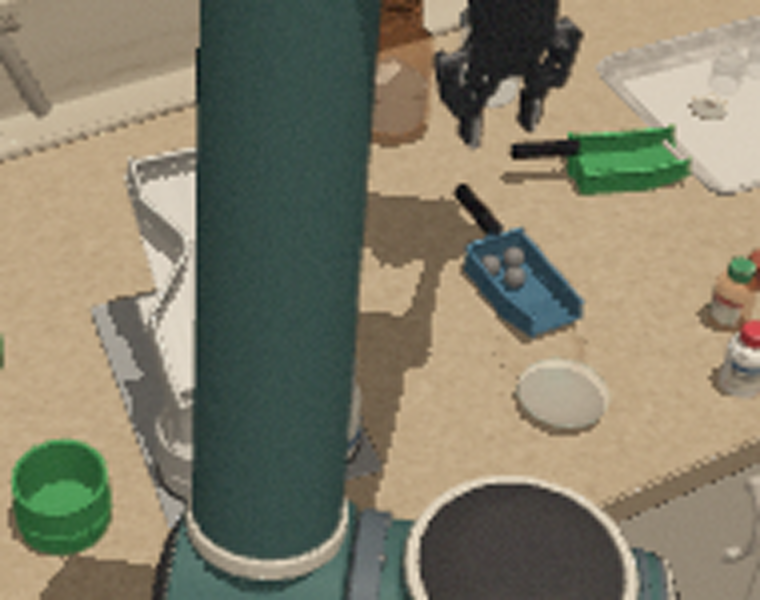

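View pics/t10.png

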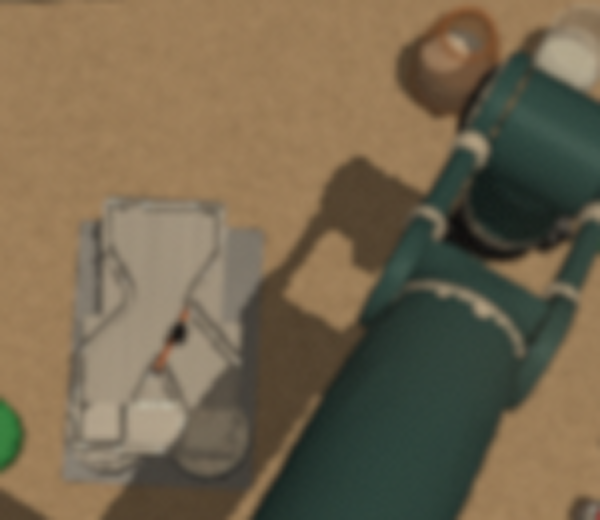

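The flap now lies against the right wall (top crop tip (185,310), knob (178,333)). The blue scoop with dark balls (scene crop (505,270)) is the target; the green one at (630,160) is the look-alike. I descend.

```bash
python3 -m handwheel '[[-0.004,0.0505,-0.0005,0.002,-0.007,0.008,0.6],[-0.0036,0.0505,-0.0005,0.002,-0.007,0.008,0.6],[0,0.012,0,0,0,0,0.6],[0,0.008,0,0,0,0,0.6],[0,0,0,0,0,0,0.6]]'
python3 - <<'E'
from h import *
from workcell import optics
p,M,s=cur(); print(p,s["wrist_force"],M.round(3))
c=optics.read_camera("scene");s=c["image"][:,:,::-1];cv2.imwrite("pics/s11.png",cv2.resize(s[160:250,270:370],None,fx=6,fy=6,interpolation=cv2.INTER_CUBIC))
E
```

```text
time: 23.88
tool_pos: [0.5119, -0.3182, 0.0261]
tcp_rot: [-0.018, -2.215, 2.227]
wrist_force: [0.2, 0.1, 0.4]
width: 0.598
[ 0.51186103 -0.31815374  0.02609185] [0.178824   0.07673519 0.35624998] [[-1.     0.007 -0.008]
 [ 0.008 -0.005 -1.   ]
 [-0.008 -1.     0.005]]
```

View pics/s11.png

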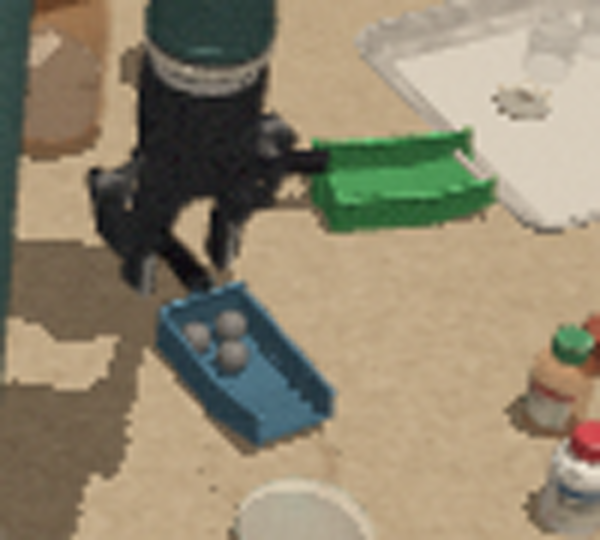

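The fingers straddle the handle (crop (140,275) and (220,250)). The green scoop is clear.

```bash
python3 -m handwheel '[[0.003,0.0085,0,0,0,-0.005,0.6],[0,0,0,0,0,0,0.4],[0,0,0,0,0,0,0],[0,0,0,0,0,0,0],[0,0,0,0,0,0,0],[0,0,0,0,0,0,0]]' 60
python3 -m handwheel '[[0,-0.01,0,0,0,0,0],[0,-0.02,0,0,0,0,0],[0,-0.03,0,0,0,0,0],[0,-0.04,0,0,0,0,0],[0,0,0,0,0,0,0]]'
python3 - <<'E'
from h import *
from workcell import optics
p,M,s=cur()
for n in ("scene","top"):
    c=optics.read_camera(n); np.savez(f"cam_{n}12.npz",**c)
t=load("scene","12");P=cloud(t);im=t["image"].astype(int)
b=(im[...,2]>im[...,0]+15)&(im[...,2]>40)&(P[...,2]>.06)&(np.hypot(P[...,0]-p[0]+.07,P[...,1]-p[1])<.1)
q=P[b]; print(cv2.minAreaRect(q[:,:2].astype(np.float32)), "tcp",p, "yaw",np.degrees(np.arctan2(-M[1,0],-M[0,0])))
sc=q-p; print("along",sc[:,0].min(),sc[:,0].max(),"lat",sc[:,1].min(),sc[:,1].max())
for lo in (-.13,-.115,-.10,-.085,-.07,-.055):
    m=(sc[:,0]>lo)&(sc[:,0]<lo+.015)&(abs(sc[:,1])<.02); print(lo,np.median(q[m][:,2]).round(4) if m.any() else None)
s=t["image"][:,:,::-1];cv2.imwrite("pics/s12.png",cv2.resize(s[150:250,270:370],None,fx=5,fy=5,interpolation=cv2.INTER_CUBIC))
n=HOP+0.003*CX; n[2]=.245
n2=n.copy();n2[2]=.208
seq((p,M),[(n,yaw,0,13),(n2,yaw,0.0,2)],0)
E
```

```text
time: 24.68
tool_pos: [0.508, -0.318, 0.0163]
tcp_rot: [-0.011, -2.213, 2.222]
wrist_force: [-0.7, -0.7, 2.6]
width: 0.152
time: 25.3
tool_pos: [0.511, -0.3193, 0.1217]
tcp_rot: [0.019, 2.211, -2.231]
wrist_force: [0.5, -0.3, -1.0]
width: 0.154
((0.4484562873840332, -0.31513291597366333), (0.13823913037776947, 0.07180824875831604), 1.8741739988327026) tcp [ 0.51097836 -0.31934101  0.1216607 ] yaw -0.4844672641109315
along -0.13250627860692438 0.005514024712114263 lat -0.0304796830745927 0.04187420279100429
-0.13 0.1155
-0.115 0.1122
-0.1 0.1077
-0.085 0.1061
-0.07 0.1069
-0.055 0.1161
target [ 0.6627 -0.0538  0.2503] pitch 0.0
rot total deg 5.9 dist 0.3318
[[-0.0116,-0.01,-0.0204,-0.001,0.008,-0.001,0],[-0.0114,-0.01,-0.0205,-0.001,0.008,-0.001,0],[-0.0112,-0.01,-0.0206,-0.001,0.008,-0.001,0],[-0.0111,-0.01,-0.0207,-0.001,0.008,-0.001,0],[-0.0109,-0.01,-0.0208,-0.001,0.008,-0.001,0],[-0.0107,-0.01,-0.0209,-0.001,0.008,-0.001,0],[-0.0106,-0.0099,-0.021,-0.001,0.008,-0.001,0],[-0.0104,-0.0099,-0.0211,-0.001,0.008,-0.001,0],[-0.0102,-0.0099,-0.0212,-0.001,0.008,-0.001,0],[-0.01,-0.0099,-0.0213,-0.001,0.008,-0.001,0],[-0.0099,-0.0099,-0.0213,-0.001,0.008,-0.001,0],[-0.0097,-0.0099,-0.0214,-0.001,0.008,-0.001,0],[-0.0095,-0.0099,-0.0215,-0.001,0.008,-0.001,0]]
target [ 0.6627 -0.0538  0.2133] pitch 0.0
rot total deg 0.0 dist 0.037
[[0,0.0185,0,0,0,0,0],[0,0.0185,0,0,0,0,0]]
```

View pics/s12.png

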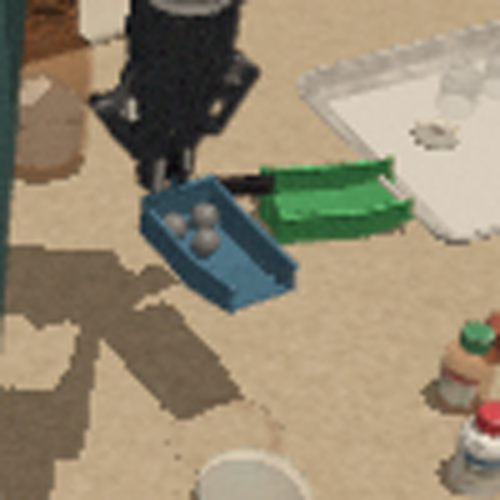

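```bash
python3 -m handwheel '[[0,-0.020,-0.005,0,0,0,0],[0,-0.035,-0.012,0,0,0,0],[-0.005,-0.035,-0.02,-0.001,0.008,-0.001,0],[-0.011,-0.030,-0.0207,-0.001,0.008,-0.001,0],[-0.011,-0.009,-0.021,-0.001,0.008,-0.001,0],[-0.011,0,-0.022,-0.001,0.008,-0.001,0],[-0.011,0,-0.022,-0.001,0.008,-0.001,0],[-0.011,0,-0.022,-0.001,0.008,-0.001,0]]' 
python3 -m handwheel '[[-0.0115,0,-0.022,-0.001,0.008,-0.001,0],[-0.0115,0,-0.022,-0.001,0.008,-0.001,0],[-0.0115,0,-0.022,-0.001,0.008,-0.001,0],[-0.011,0,-0.022,-0.001,0.008,-0.001,0],[-0.010,0,-0.018,-0.001,0.008,-0.001,0],[-0.008,0,-0.010,-0.001,0.008,0,0],[-0.005,0,0,0,0,0,0],[0,0,0,0,0,0,0]]' 
python3 - <<'E'
from h import *
p,M,s=cur()
n2=HOP+0.003*CX; n2[2]=.208
seq((p,M),[(n2,yaw,0.0,4)],0)
E
```

```text
time: 26.4
tool_pos: [0.5713, -0.1728, 0.2444]
tcp_rot: [-0.055, -2.192, 2.186]
wrist_force: [0.0, -0.6, -1.0]
width: 0.153
time: 27.4
tool_pos: [0.6485, -0.0643, 0.2444]
tcp_rot: [-0.102, -2.171, 2.154]
wrist_force: [0.0, -0.2, -1.7]
width: 0.153
target [ 0.6627 -0.0538  0.2133] pitch 0.0
rot total deg 0.8 dist 0.0357
[[-0.0033,0.0078,-0.0029,0.002,0.001,0.003,0],[-0.0033,0.0078,-0.0029,0.002,0.001,0.003,0],[-0.0033,0.0078,-0.003,0.002,0.001,0.003,0],[-0.0033,0.0078,-0.003,0.002,0.001,0.003,0]]
```

```bash
python3 -m handwheel '[[-0.0033,0.0078,-0.003,0.002,0.001,0.003,0],[-0.0033,0.0078,-0.003,0.002,0.001,0.003,0],[-0.0033,0.0078,-0.003,0.002,0.001,0.003,0],[-0.0033,0.0078,-0.003,0.002,0.001,0.003,0],[0,0,0,0,0,0,0]]' 
python3 - <<'E'
from h import *
p,M,s=cur(); 
n=lambda z,dx=.003: np.r_[(HOP+dx*CX)[:2],z]
d=np.radians
print((p-HOP)@CX,(p-HOP)@CY,p[2])
seq((p,M),[(n(.205),yaw,d(18),3),(n(.194),yaw,d(30),2),(n(.185),yaw,d(42),2),(n(.178),yaw,d(54),2)],0)
E
```

```text
time: 28.02
tool_pos: [0.6621, -0.0526, 0.212]
tcp_rot: [-0.116, -2.165, 2.166]
wrist_force: [-0.6, -0.2, -2.0]
width: 0.152
0.13333456809873404 0.0011634916985408716 0.21195344042571984
target [ 0.6547 -0.0529  0.2505] pitch 18.0
rot total deg 18.0 dist 0.0393
[[0.0025,-0.0129,0.0004,0,0.001,0.105,0],[0.0011,-0.013,0.0004,0,0.001,0.105,0],[-0.0003,-0.0131,0.0004,0,0.001,0.105,0]]
target [ 0.6426 -0.0516  0.2641] pitch 30.0
rot total deg 12.0 dist 0.0182
[[0.0037,-0.0083,0,0,0,0.105,0],[0.0028,-0.0087,0,0,0,0.105,0]]
target [ 0.6257 -0.0497  0.2766] pitch 42.0
rot total deg 12.0 dist 0.0211
[[0.0042,-0.0097,0,0,0,0.105,0],[0.0032,-0.0101,0,0,0,0.105,0]]
target [ 0.6047 -0.0474  0.2871] pitch 54.0
rot total deg 12.0 dist 0.0236
[[0.0043,-0.011,0,0,0,0.105,0],[0.0032,-0.0114,0,0,0,0.105,0]]
```

```bash
python3 -m handwheel '[[0.0025,-0.0125,0,0,0.001,0.105,0],[0.001,-0.013,0,0,0.001,0.105,0],[0,-0.013,0,0,0.001,0.105,0],[0.0037,-0.0083,0,0,0,0.105,0],[0.0028,-0.0087,0,0,0,0.105,0],[0,0,0,0,0,0,0],[0,0,0,0,0,0,0],[0,0,0,0,0,0,0]]' 
python3 -m handwheel '[[0.004,-0.010,0,0,0,0.105,0],[0.003,-0.0105,0,0,0,0.105,0],[0,0,0,0,0,0,0],[0.004,-0.0113,0,0,0,0.105,0],[0.003,-0.0117,0,0,0,0.105,0],[0,0,0,0,0,0,0],[0,0,0,0,0,0,0],[0,0,0,0,0,0,0]]' 
python3 - <<'E'
from h import *
from workcell import optics
p,M,s=cur(); print(np.degrees(np.arcsin(M[0,1])), p)
c=optics.read_camera("scene"); np.savez("cam_scene13.npz",**c)
s=c["image"][:,:,::-1];cv2.imwrite("pics/s13.png",cv2.resize(s[120:290,170:310],None,fx=3.5,fy=3.5,interpolation=cv2.INTER_CUBIC))
n=lambda z,dx=.003: np.r_[(HOP+dx*CX)[:2],z]
d=np.radians
seq((p,M),[(n(.205),yaw,d(54),1),(n(.25,.01),yaw,d(0),6)],0)
t,Ms=tcp_for(n(.25,.01),yaw,0)
M1=min(Ms,key=lambda m:np.linalg.norm(R.from_matrix(M.T@m).as_rotvec()))
rows([0.509,-0.318,0.23],frame(np.radians(-0.6)),8,0,start=(t,M1))
E
```

```text
time: 29.02
tool_pos: [0.6443, -0.051, 0.2659]
tcp_rot: [0.639, 1.934, -1.992]
wrist_force: [0.9, 0.4, -0.7]
width: 0.153
time: 30.02
tool_pos: [0.6067, -0.0468, 0.2917]
tcp_rot: [0.955, 1.631, -1.726]
wrist_force: [-0.5, 0.2, -1.5]
width: 0.153
53.806435862939075 [ 0.60671676 -0.04677817  0.29166673]
target [ 0.6047 -0.0474  0.3141] pitch 54.0
rot total deg 0.3 dist 0.0225
[[-0.0171,-0.0146,0.0008,-0.001,-0.001,-0.005,0]]
target [ 0.6696 -0.0546  0.2553] pitch 0.0
rot total deg 54.0 dist 0.0879
[[0.0015,0.0146,0,0,0,-0.157,0],[-0.0008,0.0146,0,0,0,-0.157,0],[-0.003,0.0143,0,0,0,-0.157,0],[-0.0052,0.0137,0,0,0,-0.157,0],[-0.0073,0.0127,0,0,0,-0.157,0],[-0.0092,0.0114,0,0,0,-0.157,0]]
rot total deg 5.7 dist 0.3096
[[0.0163,0.0032,0.0349,0,-0.013,0,0],[0.0168,0.0032,0.0347,0,-0.013,0,0],[0.0172,0.0032,0.0345,0,-0.013,0,0],[0.0176,0.0032,0.0343,0,-0.013,0,0],[0.018,0.0032,0.0341,0,-0.013,0,0],[0.0185,0.0032,0.0339,0,-0.013,0,0],[0.0189,0.0032,0.0336,0,-0.013,0,0],[0.0193,0.0032,0.0334,0,-0.013,0,0]]
```

View pics/s13.png

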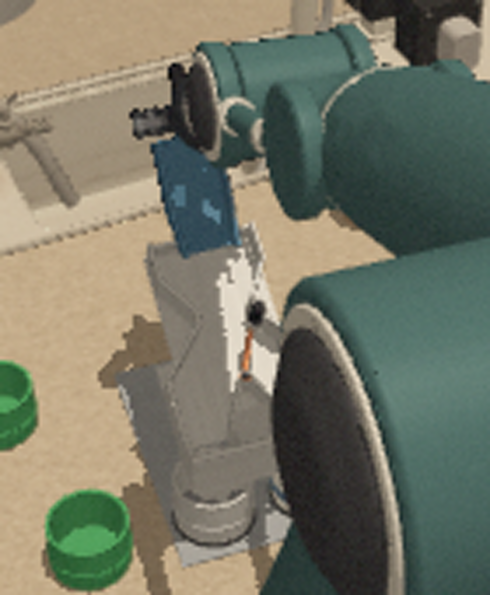

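The scoop is empty (crop (195,200)) and the left channel is clear. I retreat and carry it back to where it stood.

```bash
python3 -m handwheel '[[-0.017,-0.015,0.001,-0.001,-0.001,-0.005,0],[0.0015,0.0146,0,0,0,-0.157,0],[-0.001,0.0146,0,0,0,-0.157,0],[-0.003,0.0143,0,0,0,-0.157,0],[-0.005,0.0137,0,0,0,-0.157,0],[-0.007,0.0127,0,0,0,-0.157,0],[-0.009,0.0114,0,0,0,-0.157,0],[0,0,0,0,0,0,0]]' 
python3 -m handwheel '[[0.0163,0,0.035,0,-0.013,0,0],[0.017,0,0.0347,0,-0.013,0,0],[0.017,0,0.0345,0,-0.013,0,0],[0.0175,0,0.0343,0,-0.013,0,0],[0.018,0,0.034,0,-0.013,0,0],[0.0185,0.01,0.034,0,-0.013,0,0],[0.019,0.01,0.0335,0,-0.013,0,0],[0.019,0.01,0.0335,0,-0.013,0,0]]' 
python3 - <<'E'
from h import *
from workcell import optics
for n in ("scene","top"):
    c=optics.read_camera(n); np.savez(f"cam_{n}14.npz",**c)
s=load("top","14")["image"][:,:,::-1];cv2.imwrite("pics/t14.png",cv2.resize(s[140:250,120:280],None,fx=5,fy=5,interpolation=cv2.INTER_CUBIC))
rows([0.508,-0.318,0.12],frame(np.radians(-0.6)),3,0)
E
```

```text
time: 31.08
tool_pos: [0.6694, -0.0549, 0.2481]
tcp_rot: [-0.112, -2.162, 2.161]
wrist_force: [-0.6, 0.6, -2.2]
width: 0.153
time: 32.08
tool_pos: [0.5064, -0.3193, 0.2245]
tcp_rot: [-0.009, -2.217, 2.222]
wrist_force: [-0.3, -0.5, -0.3]
width: 0.154
rot total deg 0.1 dist 0.1032
[[-0.0012,0.0344,-0.001,-0.001,0,0,0],[-0.0012,0.0344,-0.001,-0.001,0,0,0],[-0.0012,0.0344,-0.0009,-0.001,0,0,0]]
```

View pics/t14.png

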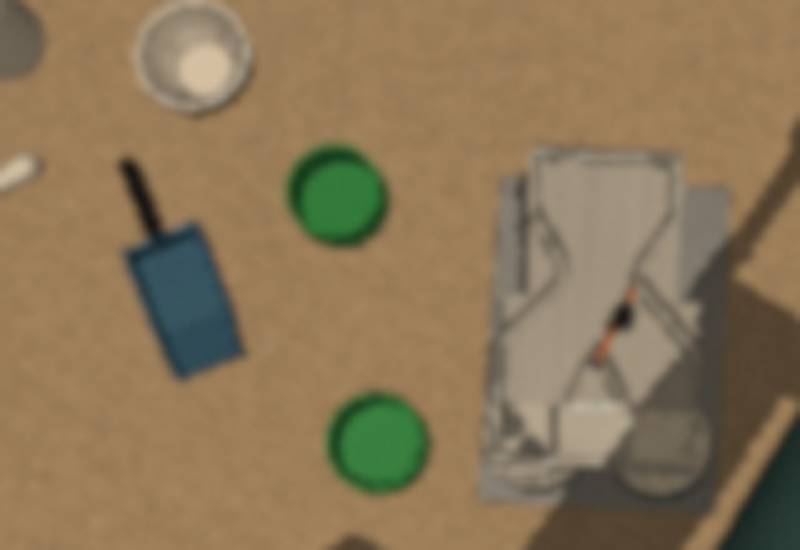

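Dark balls show in the left jar (515,430), and the chute and bench are clear. I set the steel scoop down.

```bash
python3 -m handwheel '[[-0.001,0.045,-0.001,-0.001,0,0,0],[-0.001,0.050,-0.001,-0.001,0,0,0],[-0.001,0.050,-0.001,-0.001,0,0,0],[0,0.035,0,0,0,0,0],[0,0.015,0,0,0,0,0],[0,0.006,0,0,0,0,0],[0,0,0,0,0,0,0]]'
python3 - <<'E'
from h import *
rows([0.508,-0.318,0.019],frame(np.radians(-0.6)),1,0)
E
```

```text
time: 33.05
tool_pos: [0.511, -0.3155, 0.0236]
tcp_rot: [-0.008, -2.221, 2.217]
wrist_force: [0.7, 0.7, -0.5]
width: 0.151
rot total deg 0.3 dist 0.0061
[[0.003,0.0046,0.0026,0.002,0.004,-0.001,0]]
```

```bash
python3 -m handwheel '[[0.001,0.004,0.001,0.002,0.003,0,0],[0,0,0,0,0,0,0]]';for i in 1 2; do python3 -m handwheel '[[0,0.0015,0,0,0,0,0],[0,0,0,0,0,0,0]]'|egrep "pos|force"; done
```

```text
time: 33.3
tool_pos: [0.5093, -0.3163, 0.019]
tcp_rot: [-0.011, -2.217, 2.217]
wrist_force: [-0.1, 0.1, -0.5]
width: 0.148
tool_pos: [0.5088, -0.3159, 0.0167]
wrist_force: [-0.2, 0.2, -1.3]
tool_pos: [0.5092, -0.3159, 0.0162]
wrist_force: [-2.2, 2.5, 6.3]
```

Contact. I release and rise clear.

```bash
python3 -m handwheel '[[0,0,0,0,0,0,0.2],[0,0,0,0,0,0,0.4],[0,0,0,0,0,0,0.55],[0,-0.02,0,0,0,0,0.55],[0,-0.05,0,0,0,0,0.55],[0,-0.06,0,0,0,0,0.55],[0,-0.06,0,0,0,0,0.55],[0,0,0,0,0,0,0.55]]'
python3 - <<'E'
from h import *
from workcell import optics
for n in ("scene","top"):
    c=optics.read_camera(n); np.savez(f"cam_{n}15.npz",**c)
t=load("top","15");P=cloud(t)
s=t["image"][:,:,::-1]
a=cv2.resize(s[205:245,205:275],None,fx=8,fy=8,interpolation=cv2.INTER_CUBIC)
cv2.imwrite("pics/t15.png",a)
cv2.imwrite("pics/t15f.png",cv2.resize(s,(800,600)))
s=load("scene","15")["image"][:,:,::-1];cv2.imwrite("pics/s15.png",cv2.resize(s,(800,600),interpolation=cv2.INTER_CUBIC))
print(P[221:231,220:229,2].round(3))
E
```

```text
time: 34.8
tool_pos: [0.513, -0.3188, 0.2145]
tcp_rot: [0.023, 2.212, -2.228]
wrist_force: [0.6, 0.4, 0.2]
width: 0.551
[[0.1   0.03  0.013 0.014 0.012 0.004 0.003 0.012 0.01 ]
 [0.101 0.013 0.007 0.014 0.009 0.005 0.013 0.015 0.018]
 [0.092 0.035 0.027 0.025 0.008 0.019 0.011 0.014 0.011]
 [0.085 0.033 0.033 0.024 0.028 0.012 0.009 0.007 0.014]
 [0.091 0.03  0.028 0.027 0.032 0.01  0.01  0.01  0.008]
 [0.087 0.027 0.029 0.029 0.021 0.013 0.012 0.013 0.003]
 [0.084 0.03  0.026 0.023 0.013 0.026 0.023 0.011 0.015]
 [0.082   nan 0.006 0.006 0.026 0.033 0.032 0.029 0.027]
 [0.078 0.008 0.008 0.008 0.031 0.029 0.031 0.031 0.023]
 [0.073 0.01  0.014 0.009 0.026 0.032 0.026 0.028 0.028]]
```

View pics/t15.png

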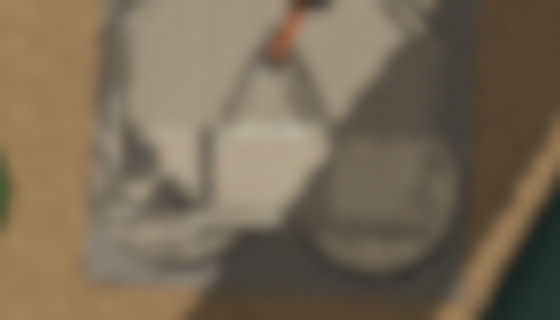

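View pics/t15f.png

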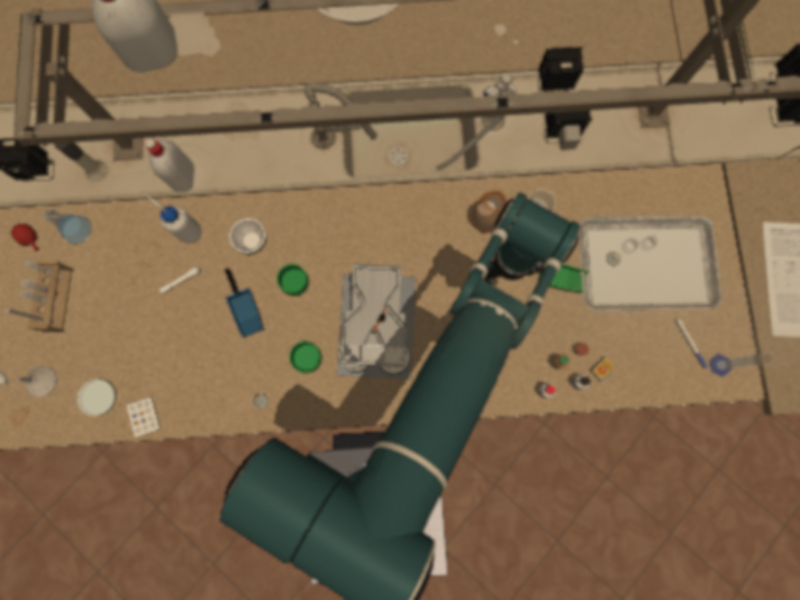

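View pics/s15.png

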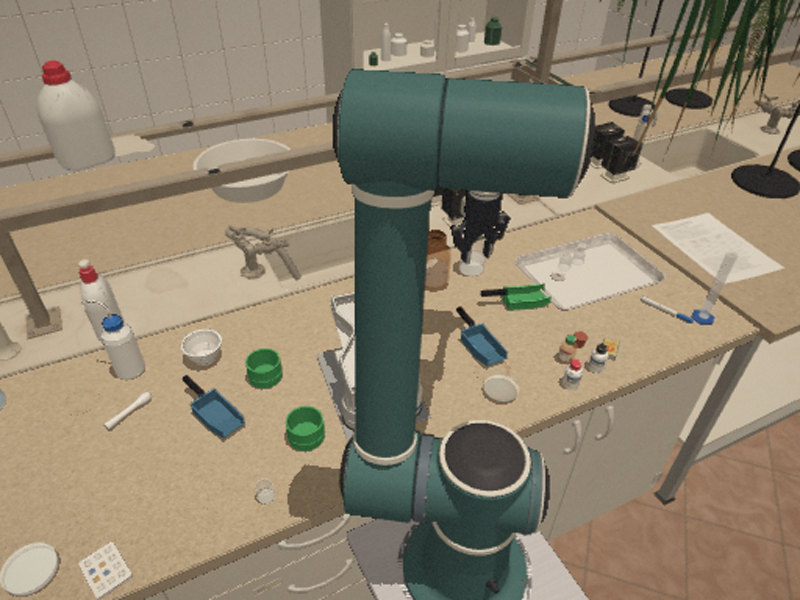

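Both scoops stand upright at the scene pixels (218,412) and (483,343), the flap is still over, and there are no stray balls. A last numeric check before handing in:

```bash
python3 - <<'E'
from h import *
t=load("scene","15");P=cloud(t);im=t["image"].astype(int)
for nm,c in (("w",(.575,.325)),("s",(.518,-.318))):
    h=(im.sum(-1)<120)&(P[...,2]>.025)&(P[...,2]<.07)&(np.hypot(P[...,0]-c[0],P[...,1]-c[1])<.05); q=P[h]
    if len(q)>5: print(nm,len(q),q.mean(0).round(4),"top z 90%",np.percentile(q[:,2],90).round(4))
t0=load("top","");t=load("top","15");P=cloud(t);im=t["image"].astype(int).sum(-1)
m=(np.hypot(P[...,0]-.44,P[...,1]+.045)<.03)&(P[...,2]>.165)&(im<130); q=P[m]; y=((q-HOP)@CY).mean(); print("knob Y",y.round(4),"angle",np.arcsin(y/.05).round(2))
from workcell import bot; print(bot.read_state()["time"])
E
```

```text
w 51 [0.58   0.3341 0.0418] top z 90% 0.045
s 41 [ 0.5221 -0.311   0.041 ] top z 90% 0.0445
knob Y -0.0179 angle -0.37
34.9
```

```bash
python3 -c "
from workcell import workorder
print(workorder.finish_job())"
```

```text
the job is handed in; nothing more can be done
None
```

The job is handed in at about 35 s of the 72 s. I swung the flap to +0.42 for the white jar (right, −y spout) and poured the white scoop. Then I swung the flap to the other stop and poured the steel scoop. Both empty scoops went back down where they stood, and the arm rose clear.

What the last checks showed:
- **Scoops:** both are empty and flat on the bench, with handle tops at about 44–45 mm.
- **Flap:** it was pushed to the stop each time (9 N and 13 N). The camera puts its final angle at about −0.37 rad, short of the nominal −0.42; the difference is within the measuring error of a few mm.
- **Stray balls:** none in the chute or on the bench.
- **Jars and bystanders:** none appears to have moved in the pictures. I did not measure their displacement.

**Not confirmed:** I did not see all three balls in either jar. The spouts let the camera see only one white ball and two steel ones. The rest is inferred from the empty scoops, the clear chute and the absence of strays.

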